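# Proof-load the hook rail and hang up the wash baskets

### The job

The hook rail at the soldering bench has just been remounted: turn its transit lock until it is free, lift it out and put it away in the black tray. Then, before anything hangs on the rail, proof-load it by pulling the gauge's grip out until the pointer is level with the brass rider, hold it there for three seconds without ever pulling clearly past the rider, and let the slide go fully home. After that hang every wash basket by its handle on the hooks, one to a hook, and leave the other things on the bench where they are.

Things in the scene. Friction and masses are not known exactly. Their poses are not given: they have to be found in the camera images.
- rack: Fixed steel rack: rail along its y with four hooks pointing to its -x (robot side); at its -y end a proof gauge that pulls out to its -x. Origin on the table under the hook seats' line, x away from the robot, z up. Gauge centre line at rack y -210 mm; base plate 6 mm high, x -210..60, y -290..-130; housing x -45..45, y -270..-150, 50 high. Rail posts 235 high at x 75, y -95 and 365; rail 237 high.
- slot (a point): Centre of the slot in the gauge's aluminium top plate, at its upper face, on the lock's axis: 44 mm along rack y, 15 mm along rack x. The lock turns freely both ways (the start's shorter way is counterclockwise from above). It comes out only with its bar in line with the slot within about 0.1 rad; then it lifts straight up, clear after 60 mm.
- lock: Loose transit lock, 90 g: black bar grip 62 (own x) x 16 (own y) mm, 56 to 84 mm above its origin, on a 12 mm stem; steel cross lug 36 x 9 mm near the foot, parallel to the bar. Origin at the foot's centre, z up. In the gauge its foot is 8 mm above the table and the lug is under the top plate; until out, its stem stops the gauge after 4 mm. Starts at yaw 0.1 to 0.7 rad from the rack's.
- gauge (a joint): How far the gauge's sprung slide is pulled out, m: 0 home, 0.110 end of travel. Spring: about 2.7 N at home rising by 0.9 N per 10 mm; damped; it returns home by itself when let go.
- gauge_grip (a point): Top centre of the slide's upright black grip plate, 16 mm thick (rack x), 50 mm wide (rack y), top 91 mm above the table, standing 47 mm above the crosshead; 85 mm in front of the lock's axis at home; moves with the slide to rack -x.
- pointer (a point): Tip of the slide's steel pointer, which runs over the scale strip on the gauge's +y side; moves with the slide. Same direction of x as the rack.
- mark (a point): The proof mark: middle of the brass rider (12 mm wide along the scale, 50 mm high) clamped at the scale's outer edge, 45 to 85 mm from the pointer's home position. The pointer is at the mark when it is level with the rider along rack x, that is within the rider's 12 mm width.
- tray: Fixed black plastic tray 130 (x) x 120 (y) x 30 mm high, 4 mm walls and floor; origin under its centre, on the table.
- hook0 (a point): Seat of hook 0: lowest point of the hook's upper face, 200 mm above the table. A 10 mm round bar: from the seat it rises towards the rail (27 mm over 70 mm in rack +x) and to its free tip, 32 mm towards rack -x, whose top is 27 mm above the seat. Hooks are 110 mm apart.
- hook1 (a point): Seat of hook 1: lowest point of the hook's upper face, 200 mm above the table. A 10 mm round bar: from the seat it rises towards the rail (27 mm over 70 mm in rack +x) and to its free tip, 32 mm towards rack -x, whose top is 27 mm above the seat. Hooks are 110 mm apart.
- hook2 (a point): Seat of hook 2: lowest point of the hook's upper face, 200 mm above the table. A 10 mm round bar: from the seat it rises towards the rail (27 mm over 70 mm in rack +x) and to its free tip, 32 mm towards rack -x, whose top is 27 mm above the seat. Hooks are 110 mm apart.
- hook3 (a point): Seat of hook 3: lowest point of the hook's upper face, 200 mm above the table. A 10 mm round bar: from the seat it rises towards the rail (27 mm over 70 mm in rack +x) and to its free tip, 32 mm towards rack -x, whose top is 27 mm above the seat. Hooks are 110 mm apart.
- basket0: Aluminium wash basket 70 (own x) x 80 (own y) x 45 mm high, open, about 160 g; origin under its centre, z up. A rigid upright bail (6 mm wires at own y +-37 mm) carries a black handle 48 mm long (own y), 16 mm thick (own x), rounded underside at 110 mm and top at 136 mm above the origin; 65 mm free under it. May be absent.
- basket1: Aluminium wash basket 70 (own x) x 80 (own y) x 45 mm high, open, about 160 g; origin under its centre, z up. A rigid upright bail (6 mm wires at own y +-37 mm) carries a black handle 48 mm long (own y), 16 mm thick (own x), rounded underside at 110 mm and top at 136 mm above the origin; 65 mm free under it. May be absent.
- basket2: Aluminium wash basket 70 (own x) x 80 (own y) x 45 mm high, open, about 160 g; origin under its centre, z up. A rigid upright bail (6 mm wires at own y +-37 mm) carries a black handle 48 mm long (own y), 16 mm thick (own x), rounded underside at 110 mm and top at 136 mm above the origin; 65 mm free under it. May be absent.
- basket3: Aluminium wash basket 70 (own x) x 80 (own y) x 45 mm high, open, about 160 g; origin under its centre, z up. A rigid upright bail (6 mm wires at own y +-37 mm) carries a black handle 48 mm long (own y), 16 mm thick (own x), rounded underside at 110 mm and top at 136 mm above the origin; 65 mm free under it. May be absent.
- solder_reel: reel of solder, steel, 64 mm across and 46 mm high, standing on its flange; bystander, leave where it stands.
- cleaner: white plastic bottle, 56 mm across, 130 mm high; bystander, leave where it stands.
- driver: screwdriver lying on the mat; bystander, leave where it stands.
- tip_pot: dark steel bowl, 70 mm across, 40 mm high; bystander, leave where it stands.
- flux_jar: amber glass jar, 60 mm across, 60 mm high; bystander, leave where it stands.

How it is judged:
On the way, in this order (a step that is already met when the one before it is completed fails the run):
1. the transit lock is turned and lifted out of the gauge (z of lock in the frame of slot above 0 m), for 0.1 s.
2. the pointer is held within the rider's width (6 mm either side of the mark) for 2.7 s, while no basket hangs on the rail (x of pointer in the frame of mark between -0.006 and 0.006 m and height (world z) of each of basket0, basket1, basket2, basket3 below 0.05 m), for 2.7 s.
3. the gauge's slide is home again (value of joint gauge below 0.005 m), for 0.2 s.
At the end, for the whole second after the job is handed in: Every basket present hangs still by its handle on a hook (its underside 72 to 130 mm above the table, its centre at rack x -45 to 70 mm, y -75 to 345 mm, tilt under 0.3 rad), one to a hook; the gauge's slide is home within 5 mm; the lock rests with its foot inside the tray (z of basket0 in the frame of rack between 0.072 and 0.13 m and x of basket0 in the frame of rack between -0.045 and 0.07 m and y of basket0 in the frame of rack between -0.075 and 0.345 m and angle between each of basket0, basket1, basket2, basket3's own z axis and vertical below 0.3 rad and linear speed of each of basket0, basket1, basket2, basket3, lock below 0.03 m/s and z of basket1 in the frame of rack between 0.072 and 0.13 m and x of basket1 in the frame of rack between -0.045 and 0.07 m and y of basket1 in the frame of rack between -0.075 and 0.345 m and z of basket2 in the frame of rack between 0.072 and 0.13 m and x of basket2 in the frame of rack between -0.045 and 0.07 m and y of basket2 in the frame of rack between -0.075 and 0.345 m and z of basket3 in the frame of rack between 0.072 and 0.13 m and x of basket3 in the frame of rack between -0.045 and 0.07 m and y of basket3 in the frame of rack between -0.075 and 0.345 m and value of joint gauge below 0.005 m and x of lock in the frame of tray between -0.062 and 0.062 m and y of lock in the frame of tray between -0.057 and 0.057 m and height (world z) of lock below 0.06 m and horizontal distance between each of basket1, basket2, basket3 and basket0 above 0.05 m and horizontal distance between each of basket2, basket3 and basket1 above 0.05 m and horizontal distance between basket3 and basket2 above 0.05 m); the robot touches nothing.
It fails at once if the pointer is pulled more than 14 mm past the middle of the rider (x of pointer in the frame of mark below -0.014 m).
It fails at once if one of the other things on the bench is shifted more than 40 mm (distance of any of solder_reel, cleaner, driver, tip_pot, flux_jar from where it was at the start of the episode above 0.04 m).
Of basket0, basket1, basket2, basket3 only 3 to 4 are there at a start; the rules pass over those that are not, and their reading is None.
At some moment in a run one of basket0, basket1, basket2, basket3 may be knocked a few centimetres aside while the robot is not near it.
Once in a run the grip may slacken for a moment while it holds something.
It also fails if it takes over 200 s, if anything falls off the work surface, if the arm or the gripper's body presses on something with over 40 N, if the wrist force passes 120 N, or if a joint passes its speed limit or range.

### The arm

A 6-joint arm with a two-finger parallel gripper is mounted at the origin on the work surface. World frame = base frame: x ahead of the robot, y to its left, z up, the work surface at z = 0. Lengths are in m, angles in rad, forces in N, time in s.
With the tool pointing down it reaches from about 0.35 to 0.975 m from the base axis. Payload 4.9 kg.
Tool frame: the origin (TCP) lies midway between the tips of the shut fingers; the grasp point (between the pads) lies 19 mm behind it (ctrl.hold_point_z is the distance from the TCP to the grasp point, in m); z points along the fingers, y is the line along which they close (so a half turn about z gives the same grasp; the last joint's range is limited). The gripper opens to 85 mm and grips with 20 to 120 N. Pads are 22 mm wide; open, the fingers measure 114 mm over their backs; the gripper's body (76 mm by 85 mm) begins 54 mm behind the grasp point. The pads swing forward as they close: fully open they stand 13 mm farther back than shut.
Start: joints at [1.117, 0.053, 1.613, -0, 1.476, -0.119], TCP at [0.205, 0.59, 0.2] pointing down, gripper open.
Joint ranges: [-3.01, 3.01], [-1.01, 2.22], [0.06, 2.58], [-1.02, 4.17], [0.09, 2.62], [-3.14, 3.14]. Speed limits (rad/s): [2.57, 2.57, 3.14, 3.14, 3.14, 3.14].

### API

Orientations are given as a rotation vector (axis times angle).
In Python, from station import status, viewer, finish_job, ctrl gives the robot as it stands.
- The arm moves only by the shell command python3 -m jog 'ROWS' [FORCE]. ROWS is JSON, a list of rows, each a list of 7 numbers: the turn, a rotation vector about the tool's x, y, z each as a share of 5 degrees, from -1 to 1, then the shift along the tool's x, y, z each as a share of 30 mm, from -1 to 1, then the opening, from -1 (shut) to 1 (fully open). A call has 1 to 5 rows; each row shifts and turns the commanded pose from where the row before left it, along the tool's axes as they then stand; what a row does not reach is not made up. A row lasts 1/8 s, in which the tool goes at most 62.5 mm and 10.7 degrees, less where a joint would pass 70% of its speed; a pose out of reach is approached as far as the arm can. A call with a number of a shift or a turn outside -1 to 1 is refused whole. A call with a gripper value outside its range is refused whole. The fingers move at their own pace and stop on an object; FORCE is the grip in N (left out, the last holds). Time passes only in rows, so rows that do not move let the fingers close. It gives the time, the measured TCP pose, the force, the opening and the grip force at its end, in the units of the state.
- status.get_obs(): the state, without advancing time (a new reading comes with each control period).
- viewer.get_image(name): name is "scene" or "top"; returns a dict with "img" (400x640x3 uint8, red, green, blue), "fovy" (degrees; the focal length in pixels is half the picture's height over the tangent of half this angle, whatever the lens; pixels are square), "cx", "cy" (the principal point, pixels), "rvec" (rotation vector, rad) and "tvec" (3), from world to camera coordinates, as OpenCV has them. Camera axes: x right, y down, z forward; pixel columns grow to the right and rows downward; lengths in m; the calibration is good to about 2 mm. A picture is of the moment at which its call begins. There is no depth.
- finish_job(): hands the job in; it is judged then, once.
The state is a dict: "t": time; "q": joint angles; "dq": joint speeds; "effort": joint torques, N m; "tool_pos": TCP position; "tool_rot": TCP orientation; "contact_force": force on the tool from outside, world axes, zero at the start; "wrist_torque": the same for the moment, N m; "opening": finger opening in m; "grip_force": force on a finger pad.
Only numpy, scipy, OpenCV 4.12 (cv2) and the standard library are available. Lean on these libraries where they do the work, as an engineer would, in place of code of your own. Each camera call takes 0.05 s, during which the arm holds its last target. There are 200 camera calls.

## Working session

There is one attempt and no reset: what is moved stays moved. The work goes in short steps, Python scripts to look and compute and a shell command to move; the robot and the scene stay as the last step left them, time stands still between calls to the robot, and variables do not carry over. Pictures are saved under pics/ and viewed, at most 14 in all, crops included, and the job is handed in when it is done.

```bash
ls; mkdir -p pics
python3 - <<'E'
from station import status, viewer, ctrl
import cv2, numpy as np
for n in("scene","top"):
    v=viewer.get_image(n); cv2.imwrite(f"pics/{n}0.png",cv2.resize(v["img"][:,:,::-1],(800,500),interpolation=cv2.INTER_CUBIC))
    np.save(n+"0.npy",v["img"]); R=cv2.Rodrigues(np.array(v["rvec"]))[0]
    print(n,v["fovy"],v["cx"],v["cy"],np.round(R,3).tolist(),-R.T@np.array(v["tvec"]))
print(status.get_obs(), ctrl.hold_point_z)
E
```

```text
pics
scene 49.868605658627345 320.14255335355745 199.7808441808815 [[0.763, 0.647, -0.006], [0.469, -0.559, -0.684], [-0.445, 0.519, -0.73]] [ 1.0040332  -0.59344731  0.99166989]
top 51.48734275327547 317.5605815108127 203.84568255453743 [[-0.022, -1.0, -0.005], [-0.989, 0.022, -0.144], [0.144, 0.001, -0.99]] [0.28365472 0.01676194 1.50766421]
{'t': 0.1, 'q': array([ 1.11701947e+00,  5.33073634e-02,  1.61417514e+00, -1.24455773e-05,
        1.47599507e+00, -1.18987804e-01]), 'dq': array([-0.00044216,  0.00066852, -0.00255783,  0.00102123,  0.00224276,
       -0.00157355]), 'effort': array([ 5.27819111e-05, -3.94901097e+01, -3.71362996e+01, -8.65283550e-05,
        3.97232405e-03,  3.66617269e-05]), 'tool_pos': array([0.20507436, 0.58973129, 0.19866475]), 'tool_rot': array([-5.23344098e-01, -3.09716591e+00,  2.84526882e-03]), 'contact_force': array([ 0.78410491,  0.34463789, -0.64301932]), 'wrist_torque': array([-0.03207007, -0.01230167,  0.02315345]), 'grip_force': 0.0, 'opening': 0.08543755564705448} 0.0187
```

```bash
python3 -m jog --help 2>&1 | head -5
```

```text
invalid input: not JSON, or not a number
```

View pics/scene0.png

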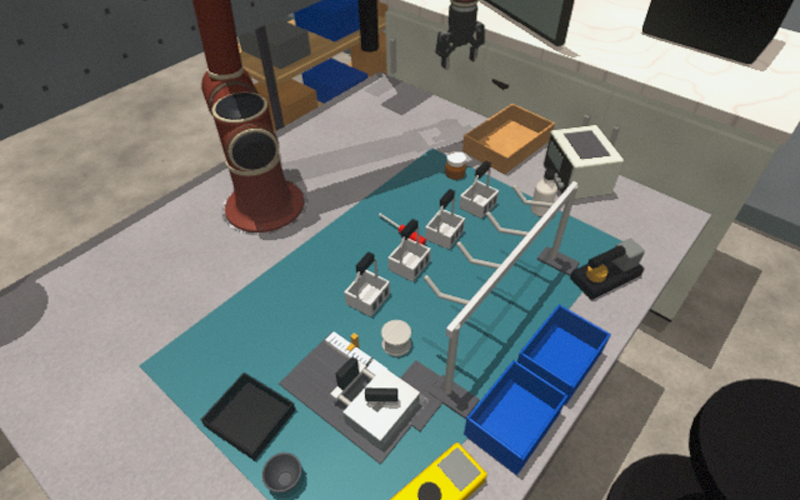

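View pics/top0.png

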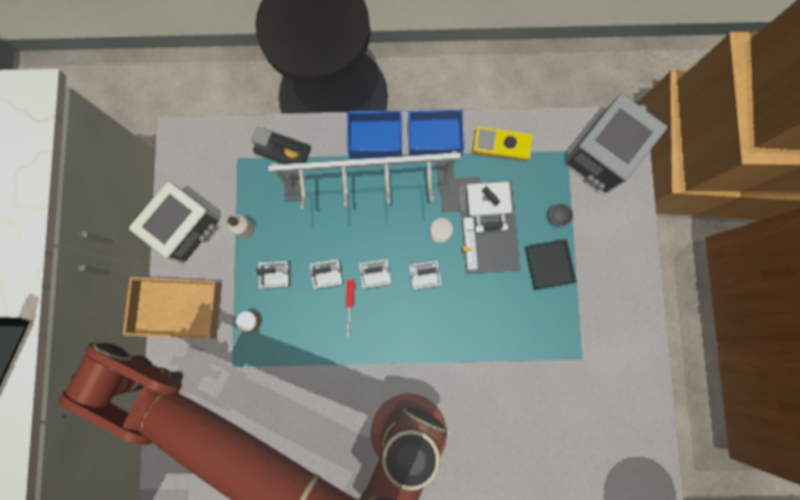

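Run:
```python
import numpy as np, cv2
s=np.load("scene0.npy")[:,:,::-1]; t=np.load("top0.npy")[:,:,::-1]
def c(im,x0,x1,y0,y1,k): return cv2.resize(im[y0:y1,x0:x1],None,fx=k,fy=k,interpolation=cv2.INTER_CUBIC)
cv2.imwrite("pics/g1.png",c(s,215,345,255,375,5))
cv2.imwrite("pics/g2.png",c(t,350,470,125,240,5))
cv2.imwrite("pics/b1.png",c(s,270,470,125,275,4))
cv2.imwrite("pics/b2.png",c(t,200,400,115,250,4))
```

```text
(no output)
```

View pics/g1.png

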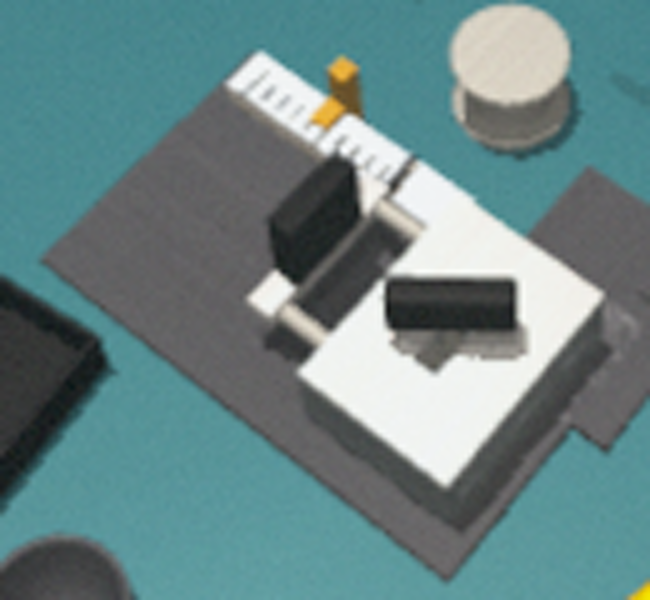

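View pics/g2.png

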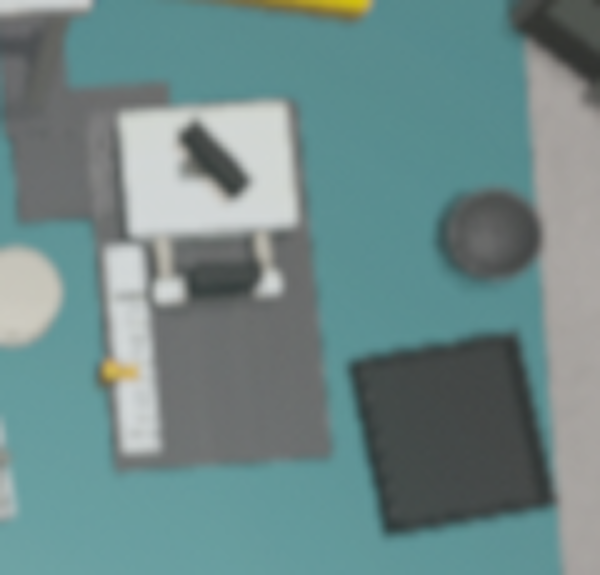

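View pics/b1.png

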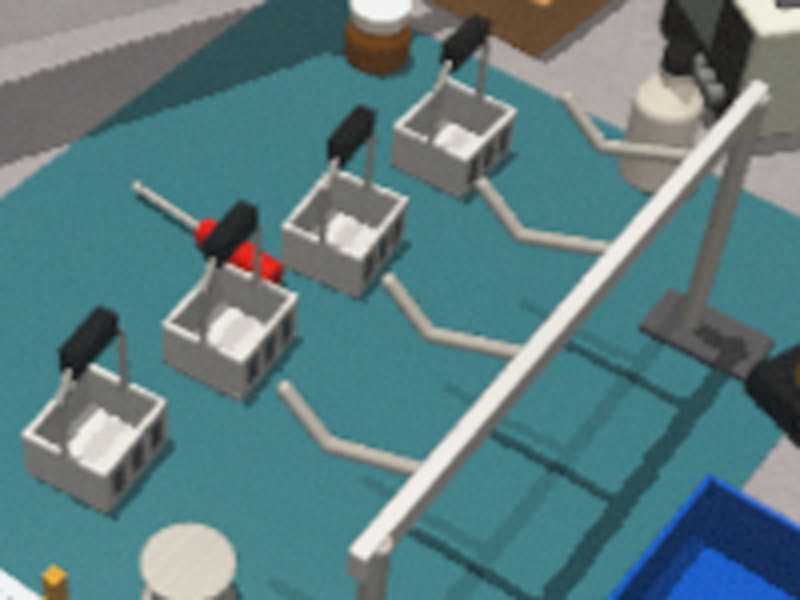

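View pics/b2.png

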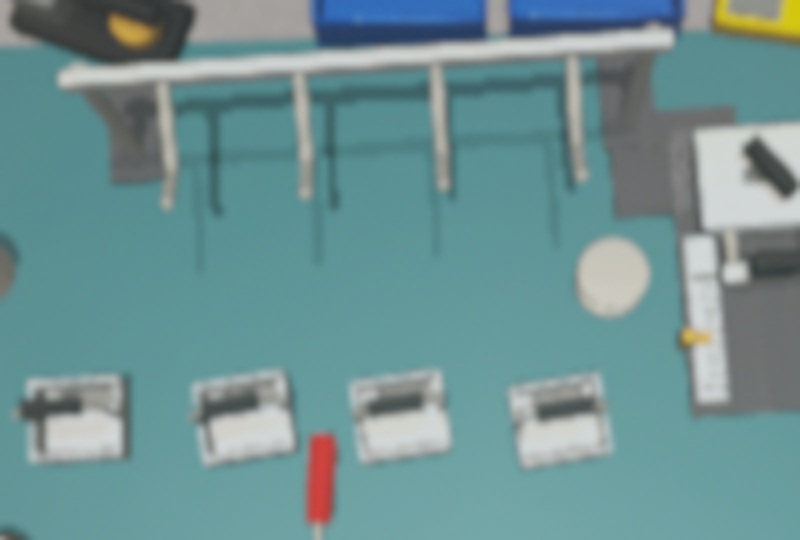

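```bash
cat > h.py <<'E'
import numpy as np, cv2
from scipy.optimize import least_squares
C={"scene":(49.868605658627345,320.14255335355745,199.7808441808815),"top":(51.48734275327547,317.5605815108127,203.84568255453743)}
def cal():
    from station import viewer
    d={}
    for n in C:
        v=viewer.get_image(n); np.save(n+"_now.npy",v["img"])
        f=200/np.tan(np.radians(v["fovy"])/2)
        d[n]=(np.array(v["rvec"],float),np.array(v["tvec"],float),np.array([[f,0,v["cx"]],[0,f,v["cy"]],[0,0,1.]]))
    return d
try: D=np.load("cal.npy",allow_pickle=True).item()
except Exception: D=cal(); np.save("cal.npy",D,allow_pickle=True)
def proj(n,P): return cv2.projectPoints(np.atleast_2d(np.array(P,float)),*D[n],None)[0][:,0]
def px(p,k,x0,y0): return (np.atleast_2d(p)+.5)/k-.5+[x0,y0]
def tri(ps,pt): # full-image pixels
    return least_squares(lambda X:np.r_[proj("scene",X)[0]-ps,proj("top",X)[0]-pt],[.6,0,.05])
def place(q,P):
    c,s=np.cos(q[2]),np.sin(q[2]); P=np.atleast_2d(np.array(P,float))
    return np.c_[q[0]+c*P[:,0]-s*P[:,1],q[1]+s*P[:,0]+c*P[:,1],P[:,2]]
def fit(q0,obs): # obs: list (cam, pix, local pts)
    f=lambda q:np.concatenate([(proj(n,place(q,P))-p).ravel() for n,p,P in obs])
    r=least_squares(f,q0,loss="soft_l1"); return r.x,f(r.x).reshape(-1,2)
E
python3 - <<'E'
from h import *
np.set_printoptions(precision=4,suppress=True)
g1=lambda p:px(p,5,215,255); g2=lambda p:px(p,5,350,125); b1=lambda p:px(p,4,270,125); b2=lambda p:px(p,4,200,115)
hy=[-.03,.08,.19,.3]
B=lambda x,y,z:[x,y,z]
obs=[("scene",g1([[42,260],[447,580],[300,375],[448,488],[605,298]]),[[-.21,-.29,.006],[.06,-.29,.006],[-.045,-.27,.05],[.045,-.27,.05],[.045,-.15,.05]]),
("top",g2([[330,457],[117,470],[298,230],[292,100],[120,113],[128,236]]),[[-.21,-.29,.006],[-.21,-.13,.006],[-.045,-.27,.05],[.045,-.27,.05],[.045,-.15,.05],[-.045,-.15,.05]]),
("scene",b1([[285,386],[388,280],[480,184],[568,97]]),[[-.032,y,.225] for y in hy]),
("top",b2([[583,182],[444,190],[306,198],[168,208]]),[[-.032,y,.225] for y in hy]),
("scene",b1([[328,440],[432,333],[524,235],[603,146]]),[[0,y,.2] for y in hy])]
q,r=fit([.75,.1,0],obs); print("rack",q); print(r.T); np.save("rack.npy",q)
for i,y in enumerate(hy): print("hook",i,place(q,[0,y,.2]))
print("tip tri",[tri(b1(a)[0],b2(b)[0]).x for a,b in (([285,386],[583,182]),([568,97],[168,208]))])
print("lock axis",place(q,[0,-.21,.092]),"grip home",place(q,[-.085,-.21,.091]))
for n,a,b in (("lockL",(388,290),(190,132)),("lockR",(515,290),(238,186)),("grip",(312,190),(222,277)),("ptr",(407,170),(124,296)),("rider",(344,65),(110,371))):
    t=tri(g1(a)[0],g2(b)[0]); print(n,t.x,t.cost, "in rack", place([0,0,-q[2]],t.x-np.r_[q[:2],0]))
sg=dict(L=(-.035,-.04,.045),R=(.035,.04,.045),Bt=(.035,-.04,.045))
rim=[[.035,.04,.045],[.035,-.04,.045],[-.035,-.04,.045],[-.035,.04,.045]]
bs=dict(A=([[24,434],[167,402],[105,478]],[[510,385],[602,372],[612,455],[520,467]],(89,342),(570,407)),
Bb=([[163,324],[298,296],[242,367]],[[350,381],[440,371],[452,452],[360,462]],(232,232),(395,402)),
Cc=([[283,226],[408,203],[357,266]],[[192,381],[287,371],[297,455],[204,466]],(351,136),(230,405)),
Dd=([[393,126],[516,113],[462,163]],[[27,378],[128,374],[128,458],[29,463]],(466,42),(55,408)))
for k,(s,t,hs,ht) in bs.items():
    x,rr=fit([.5,0,0],[("scene",b1(s),list(sg.values())),("top",b2(t),rim),("scene",b1(hs),[0,0,.123]),("top",b2(ht),[0,0,.123])])
    print(k,x,"rms",np.sqrt((rr**2).mean()),"handle tri",tri(b1(hs)[0],b2(ht)[0]).x)
x,rr=fit([.5,-.3,0],[("top",g2([[352,362],[515,335],[552,503],[388,535]]),[[.065,.06,.03],[.065,-.06,.03],[-.065,-.06,.03],[-.065,.06,.03]])]); print("tray",x,rr.T)
E
```

```text
rack [ 0.6481 -0.0395  0.0441]
[[-1.2649 -0.3359 -0.9039 -0.7333 -0.4986  0.4516 -0.7833 -0.4687 -1.6892
  -0.3185  0.2162 -0.3455  0.0591  0.4529 -0.4989 -0.6367 -0.4512 -0.5439
  -0.6648 -0.3265 -0.8853 -1.1184 -0.3751]
 [-0.1838  0.5539 -0.0684  0.1518 -0.3202 -0.5817 -0.2797 -1.7823 -0.0113
  -0.4526 -0.7952  0.4245 -0.1063 -0.2837 -0.287  -2.8751 -2.6125 -2.348
  -2.5817  0.184  -0.7122 -0.9525 -0.9721]]
hook 0 [[ 0.6494 -0.0695  0.2   ]]
hook 1 [[0.6446 0.0404 0.2   ]]
hook 2 [[0.6397 0.1503 0.2   ]]
hook 3 [[0.6349 0.2602 0.2   ]]
tip tri [array([ 0.6132, -0.069 ,  0.2208]), array([0.5998, 0.2608, 0.2199])]
lock axis [[ 0.6574 -0.2493  0.092 ]] grip home [[ 0.5724 -0.2531  0.091 ]]
lockL [ 0.6469 -0.2564  0.0949] 71.34363366482417 in rack [[-0.0108 -0.2166  0.0949]]
lockR [ 0.6632 -0.2361  0.0766] 95.63768203469972 in rack [[ 0.0064 -0.197   0.0766]]
grip [ 0.5688 -0.2492  0.0854] 0.038983937778311155 in rack [[-0.0885 -0.206   0.0854]]
ptr [ 0.5692 -0.1873  0.0263] 0.31045355507433653 in rack [[-0.0853 -0.1442  0.0263]]
rider [ 0.5111 -0.1717  0.0487] 0.4681036960976297 in rack [[-0.1427 -0.126   0.0487]]
A [ 0.4406 -0.0572  0.1282] rms 0.8059039695735629 handle tri [ 0.4422 -0.0597  0.1287]
Bb [0.4474 0.0848 0.1212] rms 0.7416969678706967 handle tri [0.4486 0.0851 0.1273]
Cc [0.4498 0.2228 0.1164] rms 0.9648004190042436 handle tri [0.4499 0.2241 0.1249]
Dd [0.4515 0.3721 0.0254] rms 0.979659369190621 handle tri [0.4518 0.3719 0.1255]
tray [ 0.4615 -0.4192  0.1479] [[-0.1703 -0.1782  0.268   0.0801]
 [-0.566  -0.7329  1.0558  0.3493]]
```

```bash
cat >> h.py <<'E'
def go(xyz,th=None):
    """print turn (units of 5deg about tool z) and then shift in tool units (after the turn)"""
    from station import status
    from scipy.spatial.transform import Rotation as Ro
    o=status.get_obs(); R=Ro.from_rotvec(o["tool_rot"]).as_matrix(); t0=np.arctan2(R[1,1],R[0,1])
    if th is None: th=t0
    d=np.array(xyz)-o["tool_pos"]; c,s=np.cos(th),np.sin(th)
    print("t %.2f pos %s th %.3f tilt %s op %.4f grip %.1f F %s"%(o["t"],np.round(o["tool_pos"],4),t0,np.round(R[:2,2],4),o["opening"],o["grip_force"],np.round(o["contact_force"],1)))
    print("turn z %.2f  shift x %.2f y %.2f z %.2f (x30mm)"%(-np.degrees((th-t0+np.pi)%(2*np.pi)-np.pi)/5,(-s*d[0]+c*d[1])/.03,(c*d[0]+s*d[1])/.03,-d[2]/.03))
E
python3 - <<'E'
from h import *
g1=lambda p:px(p,5,215,255); g2=lambda p:px(p,5,350,125)
x,r=fit([.657,-.249,.7],[("scene",g1([[388,290],[516,290]]),[[-.031,0,.092],[.031,0,.092]]),("top",g2([[191,128],[241,183]]),[[.031,0,.092],[-.031,0,.092]])])
print(x,r.T); go([.45,-.1,.25],-.86)
a=tri(g1((388,290))[0],g2((241,183))[0]).x;b=tri(g1((516,290))[0],g2((191,128))[0]).x;print(a,b,(a+b)/2)
E
python3 -m jog '[[0,0,1,0,0,-0.4,0],[0,0,1,0,0,-0.4,0],[0,0,1,0,0,-0.4,0],[0,0,1,0,0,-0.4,0],[0,0,1,0,0,-0.4,0]]'
python3 -m jog '[[0,0,1,0,0,0,0],[0,0,1,0,0,0,0],[0,0,1,0,0,0,0],[0,0,1,0,0,0,0],[0,0,1,0,0,0,0]]'
python3 -m jog '[[0,0,1,0,0,0,0],[0,0,1,0,0,0,0],[0,0,1,0,0,0,0],[0,0,1,0,0,0,0],[0,0,1,0,0,0,0]]'
python3 -m jog '[[0,0,1,0,0,0,0],[0,0,1,0,0,0,0],[0,0,1,0,0,0,0],[0,0,1,0,0,0,0],[0,0,1,0,0,0,0]]'
python3 -m jog '[[0,0,1,0,0,0,0],[0,0,1,0,0,0,0],[0,0,1,0,0,0,0],[0,0,1,0,0,0,0],[0,0,0,0,0,0,0]]'
```

```text
[ 0.65725773 -0.24788898  0.68576296] [[-1.04777976  0.26681327 -1.14855381  0.70405283]
 [-0.34311871  0.00447645 -1.97743682  0.07792582]]
t 0.20 pos [0.2052 0.5899 0.199 ] th 1.236 tilt [-0.0006 -0.0012] op 0.0854 grip 0.0 F [-1.1 -0.   0.3]
turn z 24.02  shift x -8.82 y 22.75 z -1.70 (x30mm)
[ 0.63443723 -0.26556256  0.08900773] [ 0.67825862 -0.22896057  0.08885501] [ 0.65634793 -0.24726157  0.08893137]
t: 0.82
tool_pos: [0.2053, 0.5901, 0.2598]
tool_rot: [-1.186, -2.909, 0.001]
contact_force: [-0.4, -0.3, -0.9]
opening: 0.0429
grip_force: 0.0
t: 1.45
tool_pos: [0.2053, 0.5901, 0.2594]
tool_rot: [1.787, 2.584, -0.001]
contact_force: [0.5, 0.2, -0.6]
opening: 0.043
grip_force: 0.0
t: 2.08
tool_pos: [0.2053, 0.5901, 0.2595]
tool_rot: [2.304, 2.135, -0.001]
contact_force: [0.5, -0.0, 0.3]
opening: 0.0425
grip_force: 0.0
t: 2.7
tool_pos: [0.2053, 0.5901, 0.2594]
tool_rot: [2.711, 1.586, -0.001]
contact_force: [0.1, 0.1, 0.2]
opening: 0.0429
grip_force: 0.0
t: 3.32
tool_pos: [0.2053, 0.5901, 0.2595]
tool_rot: [2.943, 1.097, -0.001]
contact_force: [0.6, -0.4, 0.7]
opening: 0.0428
grip_force: 0.0
```

```bash
python3 -m jog '[[0,0,0.25,-0.4,1,0,0],[0,0,0,-0.4,1,0,0],[0,0,0,-0.4,1,0,0],[0,0,0,-0.4,1,0,0],[0,0,0,-0.4,1,0,0]]' >/dev/null
python3 -m jog '[[0,0,0,-0.4,1,0,0],[0,0,0,-0.4,1,0,0],[0,0,0,-0.4,1,0,0],[0,0,0,-0.4,1,0,0],[0,0,0,-0.4,1,0,0]]' >/dev/null
python3 -m jog '[[0,0,0,-0.4,1,0,0],[0,0,0,-0.4,1,0,0],[0,0,0,-0.4,1,0,0],[0,0,0,-0.4,1,0,0],[0,0,0,-0.4,1,0,0]]' >/dev/null
python3 -m jog '[[0,0,0,-0.4,1,0,0],[0,0,0,-0.4,1,0,0],[0,0,0,-0.4,1,0,0],[0,0,0,-0.4,1,0,0],[0,0,0,-0.4,1,0,0]]' >/dev/null
python3 -m jog '[[0,0,0,-0.3,1,0,0],[0,0,0,-0.3,1,0,0],[0,0,0,-0.3,1,0,0],[0,0,0,0,0,0,0]]'
python3 -c "
from h import *
go([.657,-.248,.062],-.88)"
```

```text
t: 6.32
tool_pos: [0.4398, -0.1127, 0.2594]
tool_rot: [-2.956, -1.061, 0.001]
contact_force: [-0.5, 0.1, 1.1]
opening: 0.0429
grip_force: 0.0
t 6.33 pos [ 0.4398 -0.1127  0.2594] th -0.881 tilt [-0.001   0.0003] op 0.0429 grip 0.0 F [-0.5  0.1  1.1]
turn z -0.02  shift x 2.71 y 8.09 z 6.58 (x30mm)
```

```bash
python3 -m jog '[[0,0,0,0.3,1,0,0],[0,0,0,0.3,1,0,0],[0,0,0,0.3,1,0,0],[0,0,0,0.3,1,0,0],[0,0,0,0.3,1,0,0]]' >/dev/null
python3 -m jog '[[0,0,0,0.4,1,0,0],[0,0,0,0.4,1,0,0],[0,0,0,0.4,1,0,0],[0,0,0,0,0.1,0,0],[0,0,0,0,0,0,0]]' >/dev/null
python3 -m jog '[[0,0,0,0,0,1,0],[0,0,0,0,0,1,0],[0,0,0,0,0,1,0],[0,0,0,0,0,0.7,0],[0,0,0,0,0,0,0]]'
python3 -c "
from h import *
go([.657,-.248,.062],-.88)
cal();t=np.load('top_now.npy')[:,:,::-1];s=np.load('scene_now.npy')[:,:,::-1]
f=lambda im,x,y:cv2.resize(im[y:y+120,x:x+100],None,fx=4,fy=4,interpolation=cv2.INTER_CUBIC)
cv2.imwrite('pics/l1.png',np.hstack([f(s,240,265),f(t,350,120)]))"
```

```text
t: 8.2
tool_pos: [0.6554, -0.2462, 0.1467]
tool_rot: [-2.953, -1.063, 0.004]
contact_force: [-0.4, -0.4, 0.6]
opening: 0.0428
grip_force: 0.0
t 8.20 pos [ 0.6554 -0.2462  0.1467] th -0.880 tilt [-0.0035  0.0018] op 0.0428 grip 0.0 F [-0.4 -0.4  0.6]
turn z 0.00  shift x 0.00 y 0.08 z 2.82 (x30mm)
```

View pics/l1.png

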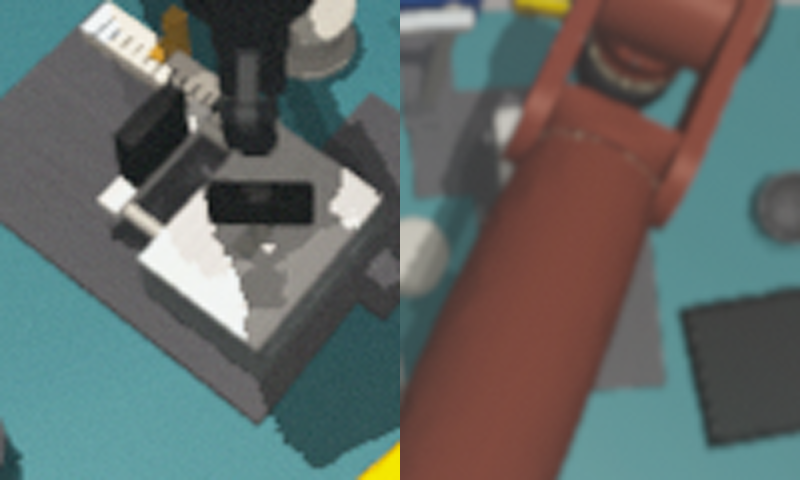

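The picture shows the lock bar (260,203 in the crop) directly below the fingers (250,150); the arm covers it in the top view. I'll descend and grip.

```bash
python3 -m jog '[[0,0,0,0,0.05,1,0],[0,0,0,0,0,1,0],[0,0,0,0,0,0.75,0],[0,0,0,0,0,0,0],[0,0,0,0,0,0,0]]' 
python3 -m jog '[[0,0,0,0,0,0,-1],[0,0,0,0,0,0,-1],[0,0,0,0,0,0,-1],[0,0,0,0,0,0,-1],[0,0,0,0,0,0,-1]]' 60
python3 -c "
from h import *
go([.657,-.248,.062],.044)"
```

```text
t: 8.93
tool_pos: [0.6589, -0.2488, 0.068]
tool_rot: [2.954, 1.063, 0.003]
contact_force: [-0.2, 0.2, 1.4]
opening: 0.0428
grip_force: 0.0
t: 9.55
tool_pos: [0.6579, -0.2483, 0.0663]
tool_rot: [-2.956, -1.063, 0.0]
contact_force: [0.3, 0.4, -0.3]
opening: -0.0004
grip_force: 0.0
t 9.55 pos [ 0.6579 -0.2483  0.0663] th -0.880 tilt [-0.0001  0.    ] op -0.0004 grip 0.0 F [ 0.3  0.4 -0.3]
turn z -10.59  shift x 0.01 y -0.03 z 0.14 (x30mm)
```

```bash
python3 -c "
from h import *
cal();s=np.load('scene_now.npy')[:,:,::-1]
f=lambda im,x,y:cv2.resize(im[y:y+110,x:x+140],None,fx=5,fy=5,interpolation=cv2.INTER_CUBIC)
cv2.imwrite('pics/l2.png',f(s,220,270))
print(px([[0,0]],5,220,270),proj('scene',[.6579,-.2483,.0663]),proj('scene',[.657,-.248,.092]))"
```

```text
[[219.6 269.6]] [[305.04420086 318.11352231]] [[304.48700404 312.39856801]]
```

View pics/l2.png

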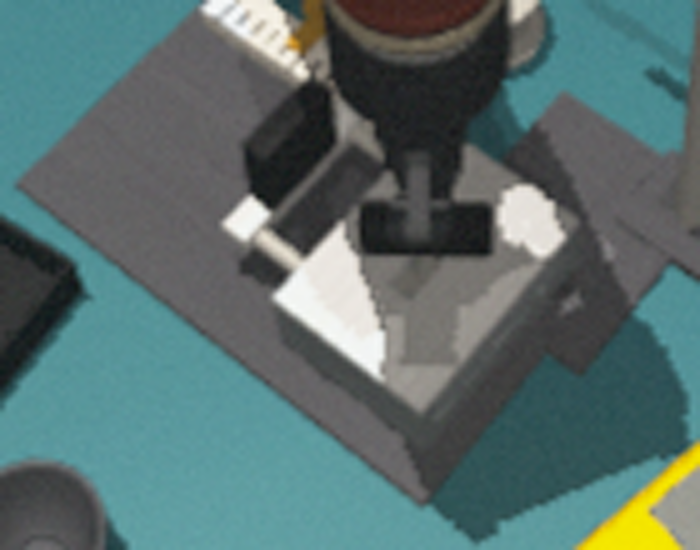

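```bash
python3 -m jog '[[0,0,0,0,0,0,-1],[0,0,0,0,0,0,-1]]' 60
python3 -c "
from h import *
cal();s=np.load('scene_now.npy')[:,:,::-1]
im=cv2.resize(s[290:340,270:340],None,fx=10,fy=10,interpolation=cv2.INTER_CUBIC)
cv2.imwrite('pics/l3.png',np.clip(im.astype(float)*3.5,0,255).astype('uint8'))"
```

```text
t: 9.9
tool_pos: [0.6579, -0.2484, 0.0663]
tool_rot: [-2.956, -1.063, 0.0]
contact_force: [-0.2, -0.2, -0.2]
opening: -0.0001
grip_force: 0.0
```

View pics/l3.png

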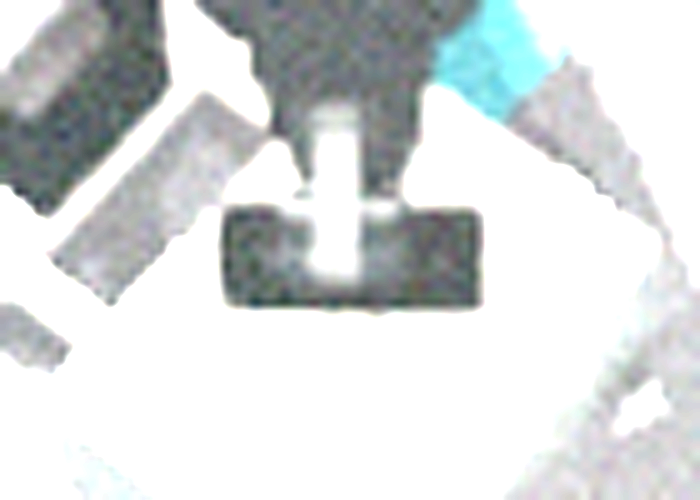

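```bash
python3 -m jog '[[0,0,-1,0,0,0,-1],[0,0,-1,0,0,0,-1],[0,0,0,0,0,0,-1],[0,0,0,0,0,0,-1]]' 60
python3 -c "
from h import *
cal();s=np.load('scene_now.npy')[:,:,::-1]
im=cv2.resize(s[290:340,270:340],None,fx=10,fy=10,interpolation=cv2.INTER_CUBIC)
cv2.imwrite('pics/l4.png',np.clip(im.astype(float)*2,0,255).astype('uint8'))"
```

```text
t: 10.5
tool_pos: [0.6579, -0.2484, 0.0663]
tool_rot: [-2.853, -1.315, -0.0]
contact_force: [0.7, 0.4, -0.3]
opening: -0.0002
grip_force: 0.0
```

View pics/l4.png

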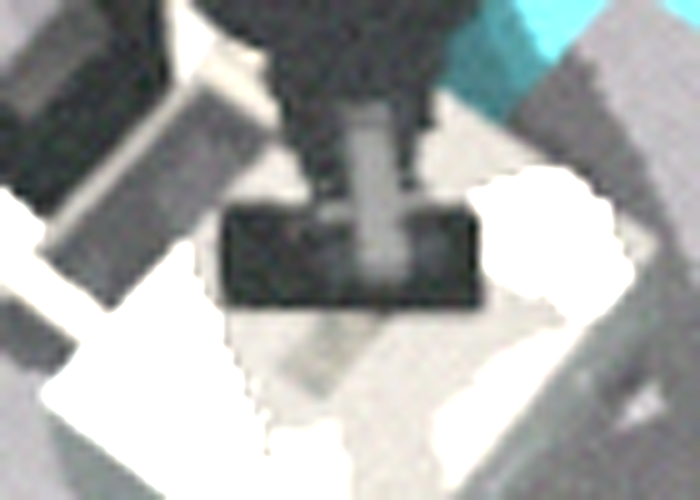

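```bash
python3 -m jog '[[0,0,0,0,0,0,0],[0,0,0,0,0,0,0],[0,0,0,0,0,0,0],[0,0,0,0,0,0,0]]'|tail -2
python3 -c "
from h import *
np.save('i0.npy',np.load('scene_now.npy'));cal();np.save('i1.npy',np.load('scene_now.npy'))"
python3 -m jog '[[0,0,0,0,0,-1,0],[0,0,0,0,0,-1,0],[0,0,0,0,0,0,0],[0,0,0,0,0,0,0]]' >/dev/null
python3 -c "
from h import *
cal();np.save('i2.npy',np.load('scene_now.npy'))"
python3 -m jog '[[0,0,0,0,0,0,-1],[0,0,0,0,0,0,-1],[0,0,0,0,0,0,-1],[0,0,0,0,0,0,-1]]' |tail -4
python3 -c "
from h import *
cal();np.save('i3.npy',np.load('scene_now.npy'))
c=lambda i:cv2.resize(np.clip(np.load(f'i{i}.npy')[270:340,270:350,::-1]*2.2,0,255).astype('uint8'),None,fx=4.2,fy=4.2,interpolation=cv2.INTER_CUBIC)
cv2.imwrite('pics/cmp.png',np.vstack([np.hstack([c(0),c(1)]),np.hstack([c(2),c(3)])]))
go([.657,-.248,.062],-.88)"
```

```text
opening: 0.0425
grip_force: 0.0
tool_rot: [-2.852, -1.317, -0.0]
contact_force: [-0.0, 0.7, 0.0]
opening: -0.0001
grip_force: 0.0
t 12.40 pos [ 0.658  -0.2484  0.1264] th -0.706 tilt [ 0.0002 -0.0001] op 0.0001 grip 0.0 F [ 0.4 -0.2 -0.2]
turn z 2.00  shift x -0.02 y -0.03 z 2.15 (x30mm)
```

View pics/cmp.png

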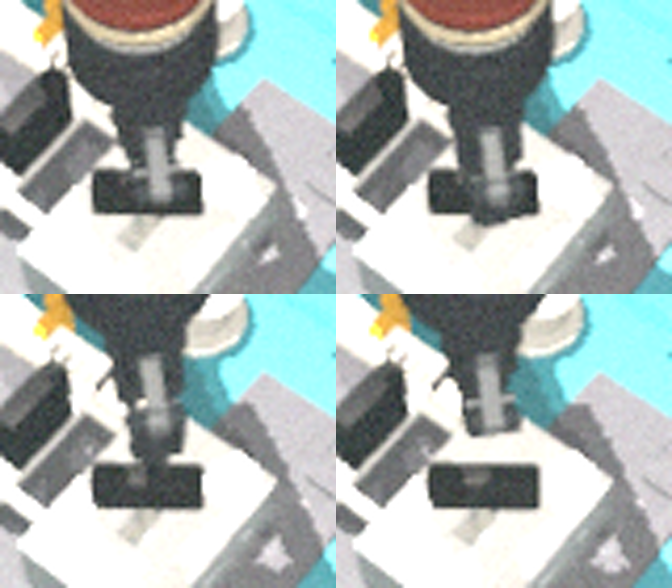

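```bash
python3 -c "
from h import *
d=np.array([np.cos(-.706),np.sin(-.706),0]);x=np.array([-d[1],d[0],0])
for T,nm,o in (([.658,-.2484,.1264],'shut .126 obs 307.4,303',0),([.658,-.2484,.1264],'half .126 obs 307.4,307.6',.021),([.658,-.2484,.0663],'half .066 obs 307,322.9',.021)):
  for dz in (0,.01,.02,.03): print(nm,dz,[proj('scene',np.array(T)+[0,0,dz]+d*(o+t))[0].round(1) for t in (0,.0145)])
from station import status,ctrl
print([a for a in dir(ctrl) if a[0]!='_'])
"
```

```text
shut .126 obs 307.4,303 0 [array([304.2, 305.2]), array([305.1, 311. ])]
shut .126 obs 307.4,303 0.01 [array([304.1, 303. ]), array([304.9, 308.8])]
shut .126 obs 307.4,303 0.02 [array([303.9, 300.7]), array([304.8, 306.5])]
shut .126 obs 307.4,303 0.03 [array([303.8, 298.3]), array([304.7, 304.2])]
half .126 obs 307.4,307.6 0 [array([305.5, 313.6]), array([306.4, 319.6])]
half .126 obs 307.4,307.6 0.01 [array([305.4, 311.4]), array([306.3, 317.4])]
half .126 obs 307.4,307.6 0.02 [array([305.2, 309.1]), array([306.1, 315.1])]
half .126 obs 307.4,307.6 0.03 [array([305.1, 306.8]), array([306. , 312.8])]
half .066 obs 307,322.9 0 [array([306.3, 326.4]), array([307.2, 332.2])]
half .066 obs 307,322.9 0.01 [array([306.2, 324.4]), array([307.1, 330.2])]
half .066 obs 307,322.9 0.02 [array([306. , 322.3]), array([306.9, 328.1])]
half .066 obs 307,322.9 0.03 [array([305.9, 320.2]), array([306.8, 326.1])]
['MotionError', 'hold_point_z']
```

```bash
python3 -m jog '[[0,0,1,0,0,0,0],[0,0,1,0,0,0,0],[0,0,0,0,0,1,0],[0,0,0,0,0,1,0],[0,0,0,0,0,0,0]]' |grep -E 'pos|force|open'
python3 -m jog '[[0,0,0,0,0,0.2,0],[0,0,0,0,0,0,0]]' |grep -E 'pos|force|open'
python3 -m jog '[[0,0,0,0,0,0.2,0],[0,0,0,0,0,0,0]]' |grep -E 'pos|force|open'
python3 -m jog '[[0,0,0,0,0,0,-1],[0,0,0,0,0,0,-1],[0,0,0,0,0,0,-1],[0,0,0,0,0,0,-1],[0,0,0,0,0,0,-1]]' 60|grep -E 'pos|force|open'
```

```text
tool_pos: [0.6556, -0.2472, 0.0627]
contact_force: [0.3, -0.4, -0.3]
opening: 0.0428
grip_force: 0.0
tool_pos: [0.6586, -0.2487, 0.0615]
contact_force: [-1.1, 0.3, -0.1]
opening: 0.0429
grip_force: 0.0
tool_pos: [0.6577, -0.2482, 0.0541]
contact_force: [-1.0, 0.1, -0.4]
opening: 0.0427
grip_force: 0.0
tool_pos: [0.6582, -0.2485, 0.0547]
contact_force: [0.9, -0.4, 2.2]
opening: 0.0136
grip_force: 58.9
```

```bash
python3 -m jog '[[0,0,0,0,0,0,0],[0,0,0,0,0,0,0],[0,0,0,0,0,0.17,0],[0,0,0,0,0,0.17,0],[0,0,0,0,0,0,0]]' |grep -E 'pos|force|open'
python3 -m jog '[[0,0,0,0,0,0,-1],[0,0,0,0,0,0,-1],[0,0,0,0,0,0,-1],[0,0,0,0,0,0,-1],[0,0,0,0,0,0,-1]]' 60|grep -E 'pos|force|open'
```

```text
tool_pos: [0.6572, -0.248, 0.0429]
contact_force: [-0.8, -0.6, 0.5]
opening: 0.0428
grip_force: 0.0
tool_pos: [0.6581, -0.2484, 0.0444]
contact_force: [-0.2, 0.5, 1.4]
opening: 0.0146
grip_force: 61.2
```

```bash
python3 -m jog '[[0,0,-0.8,0,0,0,-1],[0,0,-0.8,0,0,0,-1],[0,0,-0.8,0,0,0,-1],[0,0,-0.8,0,0,0,-1],[0,0,-0.8,0,0,0,-1]]' |grep -E 'pos|force|open'
python3 -m jog '[[0,0,-0.8,0,0,0,-1],[0,0,-0.8,0,0,0,-1],[0,0,-0.8,0,0,0,-1],[0,0,-0.8,0,0,0,-1],[0,0,-0.8,0,0,0,-1]]' |grep -E 'pos|force|open'
python3 -m jog '[[0,0,-0.8,0,0,0,-1],[0,0,-0.8,0,0,0,-1],[0,0,-0.8,0,0,0,-1],[0,0,-0.2,0,0,0,-1],[0,0,0,0,0,0,-1]]' |grep -E 'pos|force|open'
python3 -c "
from h import *
go([.657,-.248,.062],.044)"
python3 -m jog '[[0,0,0,0,0,-0.5,-1],[0,0,0,0,0,-0.5,-1],[0,0,0,0,0,0,-1]]' |grep -E 'pos|force|open'
```

```text
tool_pos: [0.6578, -0.2482, 0.0444]
contact_force: [-0.6, 1.5, 2.0]
opening: 0.0145
grip_force: 61.4
tool_pos: [0.6574, -0.2477, 0.0444]
contact_force: [-3.0, 1.2, 3.7]
opening: 0.0144
grip_force: 61.6
tool_pos: [0.6567, -0.2475, 0.0444]
contact_force: [-3.9, 2.5, 4.8]
opening: 0.0144
grip_force: 61.9
t 17.27 pos [ 0.6567 -0.2475  0.0444] th 0.045 tilt [-0.0033  0.0019] op 0.0144 grip 61.9 F [-3.9  2.5  4.8]
turn z 0.01  shift x -0.02 y 0.01 z -0.59 (x30mm)
tool_pos: [0.6583, -0.2492, 0.0767]
contact_force: [-3.1, -0.7, 2.0]
opening: 0.0144
grip_force: 61.4
```

```bash
python3 -m jog '[[0,0,0,0,0,-0.5,-1],[0,0,0,0,0,-0.5,-1],[0,0,0,0,0,-0.5,-1],[0,0,0,0,0,-0.5,-1],[0,0,0,0,0,0,-1]]' |grep -E 'pos|force|open'
python3 -m jog '[[0,0,0,0,0,-0.8,-1],[0,0,0,0,0,-0.8,-1],[0,0,0,0,0,-0.8,-1],[0,0,0,0,0,0,-1]]' |grep -E 'pos|force|open'
python3 -c "
from h import *
cal()
c=lambda n,x,y:cv2.resize(np.clip(np.load(n+'_now.npy')[y:y+140,x:x+130,::-1]*1.6,0,255).astype('uint8'),None,fx=3,fy=3,interpolation=cv2.INTER_CUBIC)
cv2.imwrite('pics/lift.png',np.hstack([c('scene',230,230),c('top',350,120)]))
go([.4615,-.4192,.2],.148)
print(proj('scene',[[.658,-.249,.18],[.4615,-.4192,.03]]))"
```

```text
tool_pos: [0.6592, -0.249, 0.1368]
contact_force: [-0.5, 0.3, -1.3]
opening: 0.0144
grip_force: 60.9
tool_pos: [0.659, -0.2489, 0.2085]
contact_force: [0.9, 0.4, -1.4]
opening: 0.014
grip_force: 61.0
t 18.88 pos [ 0.6575 -0.2482  0.2049] th 0.045 tilt [-0.0012  0.0006] op 0.0146 grip 61.0 F [-0.3 -0.5 -1.9]
turn z -1.18  shift x -4.68 y -7.30 z 0.16 (x30mm)
[[303.19683062 292.83252585]
 [197.17690018 327.0028683 ]]
```

View pics/lift.png

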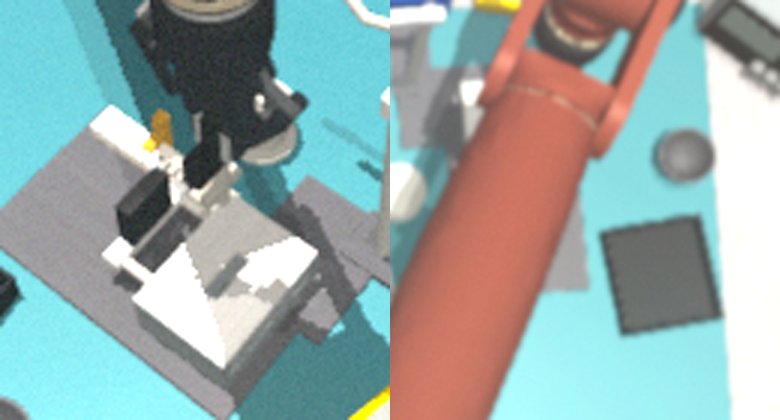

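The lock is out and held upright: its bar is at (200,160) and the lug at (215,185) in the left crop. The tray is free at right (660,272). I'll carry the lock over.

```bash
python3 -m jog '[[0,0,-1,0,0,0,-1],[0,0,-0.2,-0.5,-0.9,0,-1],[0,0,0,-0.5,-0.9,0,-1],[0,0,0,-0.6,-1,0,-1],[0,0,0,-0.6,-1,0,-1]]' >/dev/null
python3 -m jog '[[0,0,0,-0.6,-1,0,-1],[0,0,0,-0.6,-1,0,-1],[0,0,0,-0.6,-1,0,-1],[0,0,0,-0.6,-0.9,0,-1],[0,0,0,0,0,0,-1]]' |grep -E 'pos|force|open'
python3 -m jog '[[1,0,0,0,0,0,-1],[1,0,0,0,0,0,-1],[1,0,0,0,0,0,-1],[1,0,0,0,0,0,-1],[0,0,0,0,0,0,-1]]' |grep -E 'pos|force|open'
python3 - <<'E'
from h import *
from station import status
from scipy.spatial.transform import Rotation as Ro
go([.447,-.421,.05],.148)
o=status.get_obs();R=Ro.from_rotvec(o["tool_rot"]).as_matrix();print(R.round(3).tolist(),"tool units to target",(R.T@(np.array([.447,-.421,.052])-o["tool_pos"])/.03).round(2))
E
```

```text
tool_pos: [0.4477, -0.4193, 0.2038]
contact_force: [-0.1, 0.0, -1.5]
opening: 0.0145
grip_force: 61.0
tool_pos: [0.4509, -0.4171, 0.2035]
contact_force: [0.5, -0.5, -0.7]
opening: 0.0146
grip_force: 61.0
t 20.75 pos [ 0.4509 -0.4171  0.2035] th 0.154 tilt [-0.3395 -0.0489] op 0.0146 grip 61.0 F [ 0.5 -0.5 -0.7]
turn z 0.06  shift x -0.11 y -0.15 z 5.12 (x30mm)
[[-0.152, 0.928, -0.34], [0.988, 0.144, -0.049], [0.003, -0.343, -0.939]] tool units to target [-0.13  1.59  4.79]
```

```bash
python3 -m jog '[[0,0,0,0,0.32,0.95,-1],[0,0,0,0,0.32,0.95,-1],[0,0,0,-0.1,0.32,0.95,-1],[0,0,0,0,0.32,0.95,-1],[0,0,0,0,0,0,-1]]' |grep -E 'pos|force|open'
python3 -m jog '[[0,0,0,0,0.15,0.5,-1],[0,0,0,0,0.15,0.45,-1],[0,0,0,0,0,0,-1]]' |grep -E 'pos|force|open'
```

```text
tool_pos: [0.4452, -0.4202, 0.0825]
contact_force: [0.2, 0.3, -0.4]
opening: 0.014
grip_force: 60.9
tool_pos: [0.4453, -0.4217, 0.0546]
contact_force: [-0.7, 1.1, 0.1]
opening: 0.0145
grip_force: 60.9
```

Now lower until the foot touches, then release and withdraw along the tool axis.

```bash
python3 -m jog '[[0,0,0,0,0.05,0.13,-1],[0,0,0,0,0,0,-1]]' |grep -E 'pos|force|open'
python3 -m jog '[[0,0,0,0,0.05,0.13,-1],[0,0,0,0,0,0,-1]]' |grep -E 'pos|force|open'
python3 -m jog '[[0,0,0,0,0,0,-0.2],[0,0,0,0,0,0,-0.2],[0,0,0,0,0,0,0],[0,0,0,0,0,0,0],[0,0,0,0,0,0,0]]' |grep -E 'pos|force|open'
python3 -m jog '[[0,0,0,0,0,-0.6,0],[0,0,0,0,0,-0.6,0],[0,0,0,0,0,-0.8,0],[0,0,0,0,0,-0.8,0],[0,0,0,0,0,-1,0]]' |grep -E 'pos|force|open'
python3 -m jog '[[-1,0,0,0,0,0,0],[-1,0,0,0,0,0,0],[-1,0,0,0,0,0,0],[-1,0,0,0,0,0,0],[0,0,0,0,0,-0.5,0]]' |grep -E 'pos|force|open'
python3 -m jog '[[0,0,1,0,0,0,0],[0,0,0.3,0,0,0,0],[0,0,0,0,0,0,0]]' >/dev/null
python3 -c "
from h import *
go([.5724,-.2531,.15],.044)
cal()
i=np.load('scene_now.npy')[:,:,::-1]
cv2.imwrite('pics/tray.png',cv2.resize(np.clip(i[270:370,150:310]*2.0,0,255).astype('uint8'),None,fx=5,fy=5,interpolation=cv2.INTER_CUBIC))"
```

```text
tool_pos: [0.4462, -0.4224, 0.0519]
contact_force: [0.6, 0.4, -0.6]
opening: 0.0144
grip_force: 60.9
tool_pos: [0.446, -0.4222, 0.0473]
contact_force: [-0.8, -0.0, -0.6]
opening: 0.0148
grip_force: 60.9
tool_pos: [0.4463, -0.4224, 0.0477]
contact_force: [1.7, -0.7, -0.2]
opening: 0.0426
grip_force: 0.1
tool_pos: [0.4855, -0.4165, 0.1569]
contact_force: [-0.1, 0.5, 0.9]
opening: 0.0429
grip_force: 0.0
tool_pos: [0.4835, -0.4165, 0.1707]
contact_force: [-0.4, -0.0, -0.6]
opening: 0.0426
grip_force: 0.0
t 24.50 pos [ 0.4854 -0.4165  0.1706] th 0.038 tilt [ 0.     -0.0006] op 0.0421 grip 0.0 F [-0.3  0.3  0.1]
turn z -0.07  shift x 5.32 y 3.14 z 0.69 (x30mm)
```

View pics/tray.png

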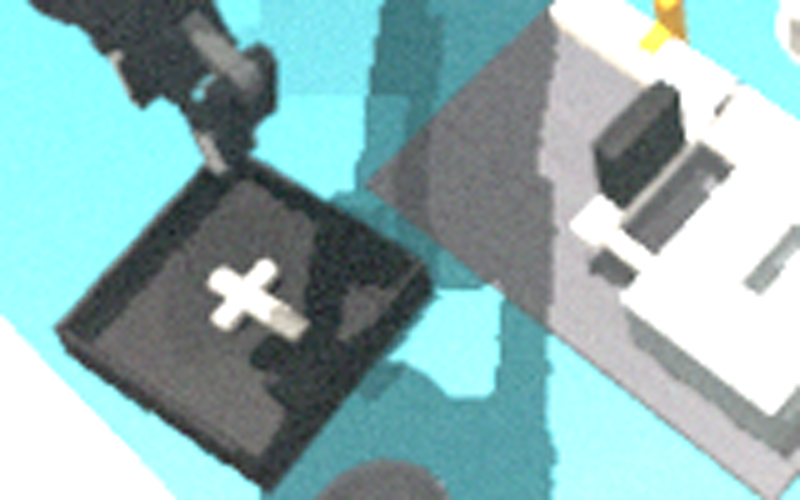

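Run:
```python
from h import *
T=np.array([.4854,-.4165,.1706])
for dz in(0,.01,.02,.03,.04): print(dz,"-x tip in/out",proj('scene',[T+[-.021,0,dz],T+[-.035,0,dz]]).round(1).tolist(),"+x",proj('scene',[T+[.021,0,dz],T+[.035,0,dz]]).round(1).tolist())
i=np.load('scene_now.npy')[285:312,180:215].max(2); 
for r,row in enumerate(i): print(285+r,' '.join('%3d'%v for v in row))
```

```text
0 -x tip in/out [[185.1, 296.5], [181.1, 292.9]] +x [[197.4, 307.8], [201.6, 311.7]]
0.01 -x tip in/out [[184.0, 294.1], [180.0, 290.4]] +x [[196.4, 305.4], [200.7, 309.3]]
0.02 -x tip in/out [[182.9, 291.7], [178.8, 288.0]] +x [[195.4, 303.0], [199.7, 306.9]]
0.03 -x tip in/out [[181.8, 289.2], [177.7, 285.5]] +x [[194.3, 300.5], [198.6, 304.4]]
0.04 -x tip in/out [[180.6, 286.6], [176.5, 282.9]] +x [[193.3, 298.0], [197.6, 302.0]]
285  36  34  36  36  38  37  35  35  35  31  54  79  81  53  42  44  61  69  66  65  55  56  43  34  30  80 121 121 127 126 124 123 123 124 121
286  38  28  36  40  38  36  34  33  33  53  79  79  59  40  39  38  48  59  63  61  53  46  41  33  36  78 121 123 123 123 123 126 124 124 122
287  37  34  36  37  34  36  37  36  43  68  76  52  43  44  45  39  41  45  56  53  52  46  42  29  32  83 120 123 123 124 121 121 123 123 126
288  33  35  39  32  40  39  35  36  68 103  92  45  39  42  39  40  39  42  41  42  45  43  36  35  35  82 123 123 123 124 121 122 123 121 124
289  40  70  85  44  38  36  42  35  67  96  81  43  39  37  35  43  29  35  38  45  42
[... 2524 characters left out ...]
 142 127  94  46  35  28  28  28  32  29  25  27  35  49  47  52  47  42  37  30  27  30  31  34  38  44  71 101 130 142 146
308 144 141 142 144 132  94  58  35  30  28  31  32  29  27  24  34  42  44  49  52  51  48  47  43  28  26  26  25  25  31  30  50  82 120 144
309 140 144 143 134  91  59  39  21  28  28  32  32  29  29  37  46  50  49  50  51  48  51  52  46  39  27  30  25  26  27  30  24  39  67 102
310 147 144 130  91  58  33  27  27  32  31  32  35  31  36  46  44  46  47  53  50  48  47  51  46  50  47  41  27  29  28  28  26  29  29  48
311 145 130  94  58  35  23  30  31  30  28  28  29  26  37  47  51  48  50  51  48  47  46  49  48  51  46  41  34  26  26  26  27  24  32  29
```

The lock is lying in the tray with its foot at (240,295) in the crop. Next is the gauge grip. The real fingertips appear to be about 25 mm above the reported TCP, so I'll allow for that.

```bash
python3 -m jog '[[0,0,0,0.9,0.5,0,0],[0,0,0,0.9,0.5,0,0],[0,0,0,0.9,0.5,0,0],[0,0,0,0.9,0.5,0,0],[0,0,0,0.9,0.5,0,0]]' >/dev/null
python3 -m jog '[[0,0,0,0.85,0.55,0,0],[0,0,0,0,0,0,0],[0,0,0,0,0,1,0],[0,0,0,0,0,1,0],[0,0,0,0,0,0,0]]' |grep -E 'pos|force|open'
python3 -c "
from h import *
go([.571,-.252,.032],.044)"
```

```text
tool_pos: [0.5679, -0.2525, 0.1064]
contact_force: [0.1, -0.1, -0.7]
opening: 0.0428
grip_force: 0.0
t 25.85 pos [ 0.5679 -0.2525  0.1064] th 0.036 tilt [-0.006  0.003] op 0.0428 grip 0.0 F [ 0.1 -0.1 -0.7]
turn z -0.10  shift x 0.01 y 0.11 z 2.48 (x30mm)
```

```bash
python3 -m jog '[[0,0,-0.1,0,0.05,0.8,0],[0,0,0,0,0,0.8,0],[0,0,0,0,0,0,0]]' |grep -E 'pos|force|open'
python3 -m jog '[[0,0,0,0,0,0.4,0],[0,0,0,0,0,0.4,0],[0,0,0,0,0,0,0]]' |grep -E 'pos|force|open'
python3 -m jog '[[0,0,0,0,0,0,-0.9],[0,0,0,0,0,0,-1],[0,0,0,0,0,0,-1],[0,0,0,0,0,0,-1],[0,0,0,0,0,0,-1]]' 40|grep -E 'pos|force|open'
python3 - <<'E'
from h import *
q=np.load("rack.npy")
for n in("scene","top"):
    i=np.load(n+"0.npy").astype(int); r,g,b=i[...,0],i[...,1],i[...,2]
    m=(r>150)&(b<110)&(g>90)&(g<190)&(r-b>80)
    ys,xs=np.nonzero(m)
    c=proj(n,place(q,[-.142,-.126,.03]))[0]
    k=(abs(xs-c[0])<15)&(abs(ys-c[1])<18); print(n,c,[(x,y) for x,y in zip(xs[k],ys[k])])
    for x in (-.083,-.085,-.087): print(n,"ptr",x,proj(n,place(q,[[x,-.16,.026],[x,-.14,.026]])).round(1).tolist())
    for x in (-.139,-.142,-.145): print(n,"rider top",x,proj(n,place(q,[x,-.126,.05]))[0].round(1))
i=np.load("top0.npy").mean(2).astype(int); print("top strip"); print(i[176:192,368:384])
i=np.load("scene0.npy").mean(2).astype(int); print("scene strip rows 282-296 cols 288-304"); print(i[282:297,286:304])
E
```

```text
tool_pos: [0.5708, -0.2529, 0.061]
contact_force: [-0.1, 0.3, 0.5]
opening: 0.0431
grip_force: 0.0
tool_pos: [0.5711, -0.2524, 0.0366]
contact_force: [0.5, -0.1, 0.7]
opening: 0.0425
grip_force: 0.0
tool_pos: [0.57, -0.253, 0.0384]
contact_force: [-7.8, 0.3, 4.9]
opening: 0.015
grip_force: 40.7
scene [283.50221859 271.82143413] [(np.int64(282), np.int64(267)), (np.int64(283), np.int64(267)), (np.int64(284), np.int64(267)), (np.int64(281), np.int64(268)), (np.int64(282), np.int64(268)), (np.int64(283), np.int64(268)), (np.int64(284), np.int64(268)), (np.int64(285), np.int64(268)), (np.int64(281), np.int64(269)), (np.int64(282), np.int64(269)), (np.int64(283), np.int64(269)), (np.int64(284), np.int64(269)), (np.int64(285), np.int64(269)), (np.int64(282), np.int64(270)), (np.int64(283), np.int64(270)), (np.int64(284), np.int64(270)), (np.int64(281), np.int64(274)), (np.int64(280), np.int64(275)), (np.int64(281), np.int64(275)), (np.int64(282), np.int64(275)), (np.int64(280), np.int64(276)), (np.int64(281), np.int64(276)), (np.int64(282), np.int64(276)), (np.int64(283), np.int64(276)), (
[... 2888 characters left out ...]
187 186 138 119 121 117]
 [150 195 191 237 242 231 202 231 228 143 122 174 209 235 217 157 125 123]
 [159 228 220 235 231 191 214 225 162  94 115 193 236 242 240 226 179 121]
 [126 215 233 227 191 190 225 161  95 105 174 235 243 242 243 241 235 208]
 [116 204 234 232 226 212 164  87  78 166 234 242 243 243 242 243 242 238]
 [ 96 191 234 237 238 231 185  66 110 204 243 242 243 242 243 242 242 242]
 [ 87 186 236 239 236 222 151 111 187 236 243 243 242 242 242 243 242 242]
 [ 85 189 238 238 222 161 122 175 237 243 243 241 243 242 242 243 242 242]
 [ 66 176 238 225 193 196 164 165 208 234 242 243 242 242 242 242 242 243]
 [ 41 164 227 186 172 206 208 182 168 195 236 242 242 243 243 243 243 243]]
```

```bash
python3 -m jog '[[0,0,0,0,-0.2,0,-1],[0,0,0,0,-0.4,0,-1],[0,0,0,0,-0.5,0,-1],[0,0,0,0,-0.4,0,-1],[0,0,0,0,-0.2,0,-1]]' |grep -E 'pos|force|open'
python3 -m jog '[[0,0,0,0,0,0,-1],[0,0,0,0,0,0,-1],[0,0,0,0,0,0,-1]]' |grep -E 'pos|force|open'
python3 - <<'E'
from h import *
cal()
i=np.load('scene_now.npy')[:,:,::-1]
cv2.imwrite('pics/proof.png',cv2.resize(i[255:305,260:326],None,fx=12,fy=12,interpolation=cv2.INTER_CUBIC))
q=np.load("rack.npy")
for x in (-.129,-.133,-.137,-.141,-.145): print(x,((proj('scene',place(q,[[x,-.16,.026],[x,-.14,.026],[x,-.126,.05]]))-[260,255]+.5)*12).round(0).tolist())
E
```

```text
tool_pos: [0.5224, -0.2553, 0.0384]
contact_force: [8.3, -0.5, -4.0]
opening: 0.0153
grip_force: 39.6
tool_pos: [0.5227, -0.2553, 0.0384]
contact_force: [6.8, 0.3, -3.2]
opening: 0.0151
grip_force: 39.7
-0.129 [[231.0, 354.0], [292.0, 292.0], [327.0, 187.0]]
-0.133 [[217.0, 344.0], [278.0, 282.0], [313.0, 177.0]]
-0.137 [[204.0, 335.0], [264.0, 273.0], [299.0, 168.0]]
-0.141 [[190.0, 325.0], [251.0, 263.0], [285.0, 159.0]]
-0.145 [[176.0, 315.0], [237.0, 254.0], [271.0, 149.0]]
```

View pics/proof.png

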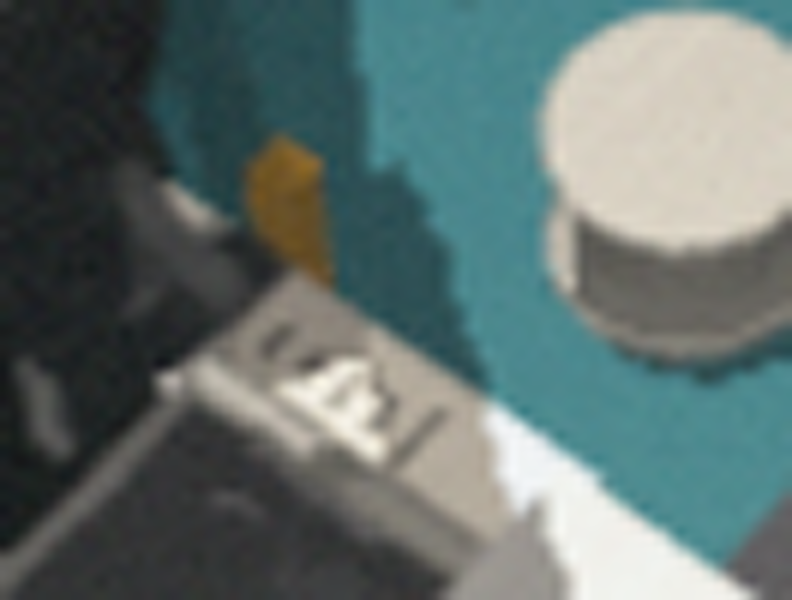

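The rider's top face is at (287,152) in the crop. The pointer tip is hidden behind the gripper, and the mark at (420,437) is the scale tick at the home position. My measurements put the rider about 55 mm out and the slide at about 47 mm. I'll pull out to about 54 mm and hold, then 57 mm and hold. Both are within the rider's width.

```bash
python3 -m jog '[[0,0,0,0,-0.1,0,-1],[0,0,0,0,-0.12,0,-1],[0,0,0,0,0,0,-1],[0,0,0,0,0,0,-1],[0,0,0,0,0,0,-1]]' |grep -E '^t|pos|force|open'
for k in 1 2 3 4 5; do python3 -m jog '[[0,0,0,0,0,0,-1],[0,0,0,0,0,0,-1],[0,0,0,0,0,0,-1],[0,0,0,0,0,0,-1],[0,0,0,0,0,0,-1]]' |grep -E '^t|pos|force'; done
python3 -m jog '[[0,0,0,0,-0.1,0,-1],[0,0,0,0,0,0,-1],[0,0,0,0,0,0,-1],[0,0,0,0,0,0,-1],[0,0,0,0,0,0,-1]]' |grep -E '^t|pos|force|open'
for k in 1 2 3 4 5; do python3 -m jog '[[0,0,0,0,0,0,-1],[0,0,0,0,0,0,-1],[0,0,0,0,0,0,-1],[0,0,0,0,0,0,-1],[0,0,0,0,0,0,-1]]' |grep -E '^t|pos'; done
python3 - <<'E'
from h import *
cal()
i=np.load('scene_now.npy').astype(int)
q=np.load("rack.npy"); print(proj('scene',place(q,[[-.143,-.16,.026],[-.143,-.14,.026],[-.143,-.13,.026]])).round(1).tolist())
print(i[268:288,270:292].mean(2).astype(int))
E
```

```text
t: 28.95
tool_pos: [0.5163, -0.2556, 0.0384]
tool_rot: [2.168, 2.268, 0.004]
contact_force: [7.9, 0.0, -3.5]
opening: 0.0154
grip_force: 39.7
t: 29.58
tool_pos: [0.5163, -0.2556, 0.0384]
tool_rot: [2.168, 2.268, 0.004]
contact_force: [7.7, -0.2, -3.9]
grip_force: 39.7
t: 30.2
tool_pos: [0.5162, -0.2555, 0.0384]
tool_rot: [2.168, 2.268, 0.004]
contact_force: [7.5, 0.1, -3.1]
grip_force: 39.7
t: 30.82
tool_pos: [0.5163, -0.2555, 0.0384]
tool_rot: [2.168, 2.268, 0.004]
contact_force: [8.1, -0.5, -4.2]
grip_force: 39.7
t: 31.45
tool_pos: [0.5163, -0.2555, 0.0384]
tool_rot: [2.168, 2.268, 0.004]
contact_force: [7.1, 0.6, -3.9]
grip_force: 39.7
t: 32.08
tool_pos: [0.5163, -0.2555, 0.0384]
tool_rot: [2.168, 2.268, 0.004]
contact_force: [6.9, -0.5, -3.6]
grip_force: 39.7
t: 32.7
tool_pos: [0.5133, -0.2557, 0.0384]
tool_rot: [2.168, 2.267, 0.004]
contact_force: [7.7, -0.9, -4.3]
opening: 0.0151
grip_force: 39.7
t: 33.33
tool_pos: [0.5133, -0.2557, 0.0384]
tool_rot: [2.168, 2.267, 0.004]
t: 33.95
tool_pos: [0.5133, -0.2557, 0.0384]
tool_rot: [2.168, 2.267, 0.004]
t: 34.58
tool_pos: [0.5133, -0
[... 1409 characters left out ...]
4 106 124 131 130 132 134 140
  144 115  69  73]
 [ 36  38  37  73 118 125 108 128 126  97  96 125 132 131 133 131 131 136
  149 154 114  80]
 [ 38  39  69 120 136 114 121 125 103  99 124 131 123  94 112 130 132 133
  145 166 157 137]
 [ 35  70 124 154 156 140 126 109 102 125 131 121  89  95 125 133 168 194
  146 167 169 161]
 [121 176 139 134 173 175 155 135 115 131 132 116 145 215 219 195 169 212
  205 169 169 170]
 [114 161 111 117 155 173 180 173 143 147 189 216 222 234 220 166 180 230
  218 167 167 167]
 [ 81 111  91  89 115 148 168 179 178 159 170 196 227 227 185 174 227 233
  209 124 151 169]
 [ 96  92  73  58  70 103 134 159 178 180 171 159 176 212 223 225 233 221
  158 126 164 165]]
```

```bash
python3 -m jog '[[0,0,0,0,0.4,0,-1],[0,0,0,0,0.4,0,-1],[0,0,0,0,0.4,0,-1],[0,0,0,0,0.4,0,-1],[0,0,0,0,0.25,0,-1]]' |grep -E 'pos|force|open'
python3 -m jog '[[0,0,0,0,0.1,0,-1],[0,0,0,0,0,0,-1],[0,0,0,0,0,0,-1]]' |grep -E 'pos|force|open'
python3 -m jog '[[0,0,0,0,0,0,0],[0,0,0,0,0,0,0],[0,0,0,0,0,0,0],[0,0,0,0,0,0,0],[0,0,0,0,0,0,0]]' |grep -E 'pos|force|open'
python3 -m jog '[[0,0,0,0,0,-0.5,0],[0,0,0,0,0,-1,0],[0,0,0,0,0,-1,0],[0,0,0,0,0,-1,0],[0,0,0,0,0,-1,0]]' |grep -E 'pos|force|open'
python3 -m jog '[[0,0,0,0.4,-0.9,-1,0],[0,0,0,0.4,-0.9,0,0],[0,0,0,0.4,-0.9,0,0],[0,0,0,0,0,0,0]]' |grep -E 'pos|force|open'
python3 - <<'E'
from h import *
cal()
for n in("scene","top"):
    a=np.load(n+"0.npy").astype(float);b=np.load(n+"_now.npy").astype(float)
    for k,p in dict(A=[.4406,-.0572,.06],B=[.4474,.0848,.06],C=[.4498,.2228,.06],D=[.4515,.3721,.06],ptr=[.5692,-.1873,.026],grip=[.5724,-.2531,.08]).items():
        x,y=proj(n,p)[0].round().astype(int); w=(slice(y-14,y+14),slice(x-14,x+14)); print(n,k,abs(a[w]-b[w]).mean().round(1),end="; ")
    print()
x=np.array([.4406,-.0572,.1282])
print("A grasp",place(x,[0,.018,.088])); go(place(x,[0,.018,.16])[0],.128)
E
```

```text
tool_pos: [0.5679, -0.2531, 0.0384]
contact_force: [2.0, 1.0, 3.8]
opening: 0.015
grip_force: 40.8
tool_pos: [0.57, -0.2531, 0.0383]
contact_force: [2.5, 0.8, 5.6]
opening: 0.0151
grip_force: 40.9
tool_pos: [0.5697, -0.2529, 0.0377]
contact_force: [0.8, -1.1, 0.1]
opening: 0.0426
grip_force: 0.0
tool_pos: [0.57, -0.253, 0.1753]
contact_force: [0.4, 1.0, -0.8]
opening: 0.0426
grip_force: 0.0
tool_pos: [0.4865, -0.2202, 0.2042]
contact_force: [-0.4, 0.2, 0.2]
opening: 0.043
grip_force: 0.0
scene A 10.0; scene B 2.1; scene C 2.2; scene D 40.4; scene ptr 40.7; scene grip 22.3; 
top A 13.5; top B 0.5; top C 0.4; top D 44.5; top ptr 28.5; top grip 48.1; 
A grasp [[ 0.43829872 -0.03934771  0.088     ]]
t 38.77 pos [ 0.4877 -0.2208  0.2039] th 0.045 tilt [ 0.0019 -0.0011] op 0.0428 grip 0.0 F [ 0.1 -0.2  0.4]
turn z -0.95  shift x 6.21 y -0.86 z 1.46 (x30mm)
```

```bash
cat > blob.py <<'E'
from h import *
def blobs(im,box,th=48,amin=15):
    x0,x1,y0,y1=box; m=(im[y0:y1,x0:x1].max(2)<th).astype(np.uint8)
    n,l,s,c=cv2.connectedComponentsWithStats(m)
    return [(int(s[i,4]),(c[i]+[x0,y0]).round(1).tolist(),s[i,:4].tolist()) for i in range(1,n) if s[i,4]>=amin]
E
python3 - <<'E'
from blob import *
for f in("0","_now"):
    s=np.load(f"scene{f}.npy");t=np.load(f"top{f}.npy")
    for k,bs,bt in (("A",(280,305,195,225),(325,358,203,232)),("D",(365,420,120,160),(195,240,195,245))):
        print(f,k,"scene",blobs(s,bs),"top",blobs(t,bt,75))
E
```

```text
0 A scene [(104, [291.5, 210.4], [5, 8, 14, 17])] top []
0 D scene [(70, [385.8, 135.3], [16, 10, 11, 12])] top []
_now A scene [(119, [291.5, 210.4], [5, 8, 14, 17])] top []
_now D scene [(75, [399.9, 137.7], [29, 12, 12, 12])] top []
```

```bash
python3 -m jog '[[0,0,-0.95,0,0,0,0],[0,0,0,1,-0.15,0,0],[0,0,0,1,-0.15,0,0],[0,0,0,1,-0.15,0,0],[0,0,0,1,-0.15,0,0]]' >/dev/null
python3 -m jog '[[0,0,0,1,-0.15,0.3,0],[0,0,0,1,-0.1,0.5,0],[0,0,0,0.2,0,0.7,0],[0,0,0,0,0,0,0]]' |grep -E 'pos|force|open'
python3 - <<'E'
from h import *
go([.4383,-.0393,.088],.128)
cal()
f=lambda P:proj('scene',P)[0]
def at(uv,z=.123): return least_squares(lambda X:f([X[0],X[1],z])-uv,[.45,.3]).x
print("D old",at([385.8,135.3]),"new",at([399.9,137.7]))
E
```

```text
tool_pos: [0.4377, -0.0387, 0.1565]
contact_force: [-0.4, -0.1, 0.2]
opening: 0.043
grip_force: 0.0
t 39.90 pos [ 0.4377 -0.0387  0.1565] th 0.129 tilt [-0.003   0.0007] op 0.0430 grip 0.0 F [-0.4 -0.1  0.2]
turn z 0.01  shift x -0.02 y 0.02 z 2.28 (x30mm)
D old [0.45190078 0.3763838 ] new [0.49335112 0.39507166]
```

```bash
python3 -m jog '[[0,0,0,0,0,0.8,0],[0,0,0,0,0,0.8,0],[0,0,0,0,0,0.65,0],[0,0,0,0,0,0,0],[0,0,0,0,0,0,0]]' |grep -E 'pos|force|open'
python3 -m jog '[[0,0,0,0,0,0,-0.8],[0,0,0,0,0,0,-1],[0,0,0,0,0,0,-1],[0,0,0,0,0,0,-1],[0,0,0,0,0,0,-1]]' 80|grep -E 'pos|force|open'
python3 -m jog '[[0,0,0,0,0,-0.5,-1],[0,0,0,0,0,-1,-1],[0,0,0,0,0,-1,-1],[0,0,0,0,0,-1,-1],[0,0,0,0,0,-1,-1]]' |grep -E 'pos|force|open'
python3 -m jog '[[0,0,1,0,0,0,-1],[0,0,0,0,0,0,-1],[0,0,0,0,0,0,-1]]' |grep -E 'pos|force|open'
python3 - <<'E'
from h import *
from blob import blobs
cal(); s=np.load("scene_now.npy"); print(proj("scene",[.4383,-.0573,.123+.13]))
q=np.load("rack.npy"); print(place(q,[0,-.03+.016,.22])); go(place(q,[0,-.03+.016,.22])[0],.044)
E
```

```text
tool_pos: [0.4395, -0.0399, 0.0919]
contact_force: [-0.3, 0.2, 0.4]
opening: 0.0427
grip_force: 0.0
tool_pos: [0.4389, -0.0394, 0.0916]
contact_force: [-1.7, 1.7, 5.8]
opening: 0.0139
grip_force: 79.2
tool_pos: [0.438, -0.0392, 0.2265]
contact_force: [0.3, 0.2, -2.4]
opening: 0.0138
grip_force: 78.3
tool_pos: [0.4378, -0.0392, 0.2247]
contact_force: [0.4, -0.1, -2.0]
opening: 0.0139
grip_force: 78.3
[[287.75202338 175.63504533]]
[[ 0.64872229 -0.05352536  0.22      ]]
t 42.35 pos [ 0.4379 -0.0392  0.2246] th 0.041 tilt [-0.0012  0.0003] op 0.0139 grip 78.3 F [ 0.7 -0.1 -0.8]
turn z -0.03  shift x -0.78 y 7.00 z 0.15 (x30mm)
```

```bash
python3 -m jog '[[0,0,0,-0.1,0.7,0,-1],[0,0,0,-0.1,0.9,0,-1],[0,0,0,-0.1,0.9,0,-1],[0,0,0,-0.1,0.9,0,-1],[0,0,0,-0.1,0.9,0,-1]]' |grep -E 'pos|force|open'
python3 -m jog '[[0,0,0,-0.1,0.9,0,-1],[0,0,0,-0.1,0.8,0,-1],[0,0,0,-0.1,0.6,0,-1],[0,0,0,-0.08,0.4,0,-1],[0,0,0,0,0,0,-1]]' |grep -E 'pos|force|open'
python3 - <<'E'
from h import *
go([.6487,-.0535,.182],.044)
E
python3 -m jog '[[0,0,0,0,0,0.4,-1],[0,0,0,0,0,0.4,-1],[0,0,0,0,0,0,-1],[0,0,0,0,0,0,-1]]' |grep -E 'pos|force|open'
python3 -m jog '[[0,0,0,0,0,0.3,-1],[0,0,0,0,0,0.2,-1],[0,0,0,0,0,0,-1],[0,0,0,0,0,0,-1]]' |grep -E 'pos|force|open'
```

```text
tool_pos: [0.5684, -0.0491, 0.2245]
contact_force: [0.1, -0.4, -1.4]
opening: 0.0134
grip_force: 78.3
tool_pos: [0.6493, -0.0573, 0.2246]
contact_force: [-0.6, 0.9, -2.6]
opening: 0.0137
grip_force: 78.4
t 43.60 pos [ 0.6493 -0.0573  0.2246] th 0.041 tilt [-0.0012  0.0002] op 0.0137 grip 78.4 F [-0.6  0.9 -2.6]
turn z -0.04  shift x 0.13 y -0.01 z 1.42 (x30mm)
tool_pos: [0.6489, -0.0572, 0.2011]
contact_force: [0.2, -0.5, -2.4]
opening: 0.0136
grip_force: 78.4
tool_pos: [0.6492, -0.0572, 0.1863]
contact_force: [1.0, -0.3, -2.5]
opening: 0.0137
grip_force: 78.4
```

```bash
python3 -m jog '[[0,0,0,0.18,0,0,-1],[0,0,0,0,0,0,-1],[0,0,0,0,0,0.1,-1],[0,0,0,0,0,0,-1]]' |grep -E 'pos|force|open'
python3 -m jog '[[0,0,0,0,0,0.1,-1],[0,0,0,0,0,0,-1],[0,0,0,0,0,0,-1]]' |grep -E 'pos|force|open'
python3 -m jog '[[0,0,0,0,0,0.1,-1],[0,0,0,0,0,0,-1],[0,0,0,0,0,0,-1]]' |grep -E 'pos|force|open'
```

```text
tool_pos: [0.6489, -0.0518, 0.1832]
contact_force: [-0.2, 0.3, -1.4]
opening: 0.0136
grip_force: 78.6
tool_pos: [0.6492, -0.0517, 0.1827]
contact_force: [-4.0, 1.1, 6.4]
opening: 0.0136
grip_force: 79.4
tool_pos: [0.6495, -0.0516, 0.1824]
contact_force: [-7.3, 3.2, 14.5]
opening: 0.0137
grip_force: 80.5
```

```bash
python3 -m jog '[[0,0,0,0,0,-0.15,-1],[0,0,0,0,0,0,-1],[0,0,0,0,0,0,-0.4],[0,0,0,0,0,0,-0.4],[0,0,0,0,0,0,-0.4]]' |grep -E 'pos|force|open'
python3 -m jog '[[0,0,0,0,0,-0.3,-0.4],[0,0,0,0,0,-0.4,-0.4],[0,0,0,0,0,-0.6,-0.4],[0,0,0,0,0,-1,-0.4],[0,0,0,0,0,-0.3,0]]' |grep -E 'pos|force|open'
python3 -m jog '[[0,0,0,0.3,-0.9,0,0],[0,0,0,0.5,-1,0,0],[0,0,0,0.6,-1,0,0],[0,0,0,0.6,-1,0,0],[0,0,0,0.6,-1,0,0]]' >/dev/null
python3 -m jog '[[0,0,0,0.6,-1,0,0],[0,0,0,0.6,-0.9,0,0],[0,0,0,0,0,0,0]]' |grep -E 'pos|force|open'
cat > chk.py <<'E'
from blob import *
cal(); s=np.load("scene_now.npy"); s0=np.load("scene0.npy"); q=np.load("rack.npy")
def at(uv,z=.123): return least_squares(lambda X:proj('scene',[X[0],X[1],z])[0]-uv,[.45,.1]).x
for k,p in dict(A=[.4406,-.0572,.123],B=[.4474,.0848,.123],C=[.4498,.2228,.123]).items():
    x,y=proj('scene',p)[0].round().astype(int); bx=(x-16,x+16,y-16,y+16)
    print(k,[(b[0],b[1]) for b in blobs(s0,bx)],"->",[(b[0],b[1],at(b[1]).round(4)) for b in blobs(s,bx)])
print("D",[(b[0],b[1],at(b[1]).round(4)) for b in blobs(s,(375,420,120,160))])
for i,y in enumerate((-.03,.08,.19,.3)):
    p=proj('scene',place(q,[0,y,.213]))[0]; x,v=p.round().astype(int)
    print("hook",i,p.round(1),[(b[0],b[1],(at(b[1],.213)).round(4)) for b in blobs(s,(x-16,x+16,v-16,v+16))])
E
python3 chk.py
python3 - <<'E'
from h import *
x=np.array([.4474,.0848,.1212]); go(place(x,[0,.018,.16])[0],.121)
E
```

```text
tool_pos: [0.6487, -0.0518, 0.181]
contact_force: [0.4, -0.1, 0.2]
opening: 0.0257
grip_force: 0.0
tool_pos: [0.6504, -0.0521, 0.2641]
contact_force: [-0.4, 0.2, -0.1]
opening: 0.0419
grip_force: 0.0
tool_pos: [0.4396, 0.0546, 0.2601]
contact_force: [-0.2, -0.4, 0.3]
opening: 0.043
grip_force: 0.0
A [(104, [291.5, 210.4])] -> []
B [(97, [327.2, 183.2])] -> [(107, [327.2, 182.8], array([0.4461, 0.0881]))]
C [(82, [357.2, 158.4])] -> [(85, [357.2, 158.6], array([0.4492, 0.2272]))]
D [(73, [400.0, 137.8], array([0.4939, 0.3948]))]
hook 0 [351.6 231.3] [(157, [352.7, 230.8], array([ 0.6505, -0.0666]))]
hook 1 [377.2 203.6] []
hook 2 [400.2 178.8] []
hook 3 [420.8 156.6] []
t 48.20 pos [0.4407 0.0538 0.26  ] th 0.041 tilt [ 0.001  -0.0003] op 0.0425 grip 0.0 F [-0.1  0.3  0.7]
turn z -0.92  shift x 1.60 y 0.35 z 3.33 (x30mm)
```

Basket A hangs on hook 0. Next is B.

```bash
python3 -m jog '[[0,0,-0.92,0,0,0,0],[0,0,0,0.8,0.18,0.8,0],[0,0,0,0.8,0.17,0.8,0],[0,0,0,0,0,0.8,0],[0,0,0,0,0,0.8,0]]' |grep -E 'pos|force|open'
python3 - <<'E'
from h import *
x=np.array([.4474,.0848,.1212]); go(place(x,[0,.018,.09])[0],.121)
E
```

```text
tool_pos: [0.4458, 0.1025, 0.1627]
contact_force: [0.7, -0.2, -1.2]
opening: 0.0425
grip_force: 0.0
t 48.83 pos [0.4458 0.1025 0.1627] th 0.121 tilt [-0.0005 -0.0002] op 0.0425 grip 0.0 F [ 0.7 -0.2 -1.2]
turn z -0.00  shift x 0.01 y -0.02 z 2.42 (x30mm)
```

```bash
python3 -m jog '[[0,0,0,0,0,0.8,0],[0,0,0,0,0,0.8,0],[0,0,0,0,0,0.7,0],[0,0,0,0,0,0,0],[0,0,0,0,0,0,0]]' |grep -E 'pos|force|open'
python3 -m jog '[[0,0,0,0,0,0,-0.8],[0,0,0,0,0,0,-1],[0,0,0,0,0,0,-1],[0,0,0,0,0,0,-1],[0,0,0,0,0,0,-1]]' 80|grep -E 'pos|force|open'
python3 -m jog '[[0,0,0,0,0,-0.5,-1],[0,0,0,0,0,-1,-1],[0,0,0,0,0,-1,-1],[0,0,0,0,0,-1,-1],[0,0,0,0,0,-1,-1]]' |grep -E 'pos|force|open'
python3 -m jog '[[0,0,0.9,0,0,0,-1],[0,0,0,0,0,0,-1],[0,0,0,0,0,0,-1]]' |grep -E 'pos|force|open'
python3 - <<'E'
from h import *
q=np.load("rack.npy"); print(place(q,[0,.08+.018,.22])); go(place(q,[0,.08+.018,.182])[0],.044)
E
```

```text
tool_pos: [0.446, 0.1025, 0.0955]
contact_force: [-0.1, -0.5, -0.0]
opening: 0.0425
grip_force: 0.0
tool_pos: [0.4459, 0.1029, 0.0962]
contact_force: [-2.5, -0.1, 6.1]
opening: 0.0133
grip_force: 78.8
tool_pos: [0.4449, 0.1027, 0.2309]
contact_force: [-0.4, -0.2, -0.5]
opening: 0.0135
grip_force: 78.5
tool_pos: [0.4447, 0.1027, 0.2291]
contact_force: [-0.6, -0.1, -1.1]
opening: 0.0129
grip_force: 78.5
[[0.64379006 0.05836598 0.22      ]]
t 51.08 pos [0.4447 0.1027 0.2291] th 0.043 tilt [-0.0011 -0.0001] op 0.0129 grip 78.5 F [-0.6 -0.1 -1.1]
turn z -0.01  shift x -1.77 y 6.57 z 1.57 (x30mm)
```

```bash
python3 -m jog '[[0,0,0,-0.22,0.6,0,-1],[0,0,0,-0.22,0.9,0,-1],[0,0,0,-0.22,0.9,0,-1],[0,0,0,-0.22,0.9,0,-1],[0,0,0,-0.22,0.9,0,-1]]' |grep -E 'pos|force|open'
python3 -m jog '[[0,0,0,-0.22,0.9,0,-1],[0,0,0,-0.22,0.8,0,-1],[0,0,0,-0.23,0.67,0,-1],[0,0,0,0,0,0,-1],[0,0,0,0,0,0,-1]]' |grep -E 'pos|force|open'
python3 - <<'E'
from h import *
go([.6438,.0584,.187],.044)
E
python3 -m jog '[[0,0,0,0,0,0.5,-1],[0,0,0,0,0,0.5,-1],[0,0,0,0,0,0.2,-1],[0,0,0,0,0,0,-1],[0,0,0,0,0,0,-1]]' |grep -E 'pos|force|open'
python3 -m jog '[[0,0,0,0,0,0.1,-1],[0,0,0,0,0,0,-1],[0,0,0,0,0,0,-1]]' |grep -E 'pos|force|open'
python3 -m jog '[[0,0,0,0,0,0.1,-1],[0,0,0,0,0,0,-1],[0,0,0,0,0,0,-1]]' |grep -E 'pos|force|open'
```

```text
tool_pos: [0.5728, 0.0749, 0.2288]
contact_force: [-0.0, -0.2, -1.3]
opening: 0.0131
grip_force: 78.5
tool_pos: [0.6435, 0.0582, 0.229]
contact_force: [-0.4, -0.1, -1.4]
opening: 0.0131
grip_force: 78.6
t 52.33 pos [0.6435 0.0582 0.229 ] th 0.043 tilt [-0.0018  0.0002] op 0.0131 grip 78.6 F [-0.4 -0.1 -1.4]
turn z -0.02  shift x 0.01 y 0.01 z 1.40 (x30mm)
tool_pos: [0.6446, 0.058, 0.1943]
contact_force: [0.7, -0.3, -1.7]
opening: 0.0134
grip_force: 78.6
tool_pos: [0.6444, 0.058, 0.1909]
contact_force: [1.1, -0.0, -2.1]
opening: 0.0132
grip_force: 78.6
tool_pos: [0.6443, 0.058, 0.1878]
contact_force: [0.3, -0.2, -2.7]
opening: 0.0132
grip_force: 78.7
```

```bash
python3 -m jog '[[0,0,0,0,0,0.1,-1],[0,0,0,0,0,0,-1],[0,0,0,0,0,0,-1]]' |grep -E 'pos|force|open'
python3 -m jog '[[0,0,0,0,0,0,-0.4],[0,0,0,0,0,0,-0.4],[0,0,0,0,0,0,-0.4],[0,0,0,0,0,0,-0.4]]' |grep -E 'pos|force|open'
python3 -m jog '[[0,0,0,0,0,-0.3,-0.4],[0,0,0,0,0,-0.4,-0.4],[0,0,0,0,0,-0.6,-0.4],[0,0,0,0,0,-1,-0.4],[0,0,0,0,0,-0.3,0]]' |grep -E 'pos|force|open'
python3 -m jog '[[0,0,0,0.4,-0.9,0,0],[0,0,0,0.7,-1,0,0],[0,0,0,0.7,-1,0,0],[0,0,0,0.7,-1,0,0],[0,0,0,0.7,-1,0,0]]' >/dev/null
python3 -m jog '[[0,0,0,0.8,-0.9,0,0],[0,0,0,0.8,-0.7,0,0],[0,0,0,0,0,0,0]]' |grep -E 'pos|force|open'
python3 chk.py
python3 - <<'E'
from h import *
x=np.array([.4498,.2228,.1164]); go(place(x,[0,.018,.16])[0],.116)
E
```

```text
tool_pos: [0.6446, 0.0582, 0.1872]
contact_force: [-3.8, 1.4, 7.0]
opening: 0.0135
grip_force: 79.6
tool_pos: [0.6442, 0.058, 0.1845]
contact_force: [0.1, 0.1, -0.2]
opening: 0.0254
grip_force: 0.0
tool_pos: [0.6458, 0.058, 0.267]
contact_force: [1.1, -0.1, 0.6]
opening: 0.0418
grip_force: 0.0
tool_pos: [0.4423, 0.1947, 0.263]
contact_force: [0.1, 0.6, 0.1]
opening: 0.0429
grip_force: 0.0
A [(104, [291.5, 210.4])] -> []
B [(97, [327.2, 183.2])] -> []
C [(82, [357.2, 158.4])] -> [(86, [357.2, 158.3], array([0.4484, 0.2283]))]
D [(77, [400.0, 137.6], array([0.4933, 0.3957]))]
hook 0 [351.6 231.3] [(151, [352.7, 230.9], array([ 0.6507, -0.0668]))]
hook 1 [377.2 203.6] [(137, [378.4, 203.1], array([0.6458, 0.0437]))]
hook 2 [400.2 178.8] []
hook 3 [420.8 156.6] []
t 56.30 pos [0.4435 0.1936 0.2628] th 0.043 tilt [ 0.0005 -0.0003] op 0.0429 grip 0.0 F [ 0.3 -0.1 -0.2]
turn z -0.84  shift x 1.54 y 0.32 z 3.43 (x30mm)
```

```bash
python3 -m jog '[[0,0,-0.84,0,0,0,0],[0,0,0,0.77,0.16,0.8,0],[0,0,0,0.77,0.16,0.8,0],[0,0,0,0,0,0.8,0],[0,0,0,0,0,0.8,0]]' |grep -E 'pos|force|open'
python3 -m jog '[[0,0,0,0,0,0.9,0],[0,0,0,0,0,0.9,0],[0,0,0,0,0,0.8,0],[0,0,0,0,0,0,0],[0,0,0,0,0,0,0]]' |grep -E 'pos|force|open'
python3 -m jog '[[0,0,0,0,0,0,-0.8],[0,0,0,0,0,0,-1],[0,0,0,0,0,0,-1],[0,0,0,0,0,0,-1],[0,0,0,0,0,0,-1]]' 80|grep -E 'pos|force|open'
python3 -m jog '[[0,0,0,0,0,-0.5,-1],[0,0,0,0,0,-1,-1],[0,0,0,0,0,-1,-1],[0,0,0,0,0,-1,-1],[0,0,0,0,0,-1,-1]]' |grep -E 'pos|force|open'
python3 -m jog '[[0,0,0.84,0,0,0,-1],[0,0,0,0,0,0,-1],[0,0,0,0,0,0,-1]]' |grep -E 'pos|force|open'
python3 - <<'E'
from h import *
q=np.load("rack.npy"); print(place(q,[0,.19+.018,.22])); go(place(q,[0,.19+.018,.182])[0],.044)
E
```

```text
tool_pos: [0.4483, 0.2401, 0.1657]
contact_force: [0.4, 0.3, 0.6]
opening: 0.043
grip_force: 0.0
tool_pos: [0.4486, 0.2404, 0.0897]
contact_force: [0.1, -0.5, -0.1]
opening: 0.0423
grip_force: 0.0
tool_pos: [0.4484, 0.241, 0.0901]
contact_force: [-1.2, -0.3, 4.6]
opening: 0.0139
grip_force: 78.3
tool_pos: [0.4472, 0.2405, 0.2249]
contact_force: [0.9, -0.5, -1.1]
opening: 0.0138
grip_force: 78.1
tool_pos: [0.4471, 0.2405, 0.2231]
contact_force: [-0.5, 0.5, -1.6]
opening: 0.0135
grip_force: 78.2
[[0.6389459  0.16825927 0.22      ]]
t 59.17 pos [0.4471 0.2405 0.2231] th 0.043 tilt [-0.0014 -0.0005] op 0.0135 grip 78.2 F [-0.5  0.5 -1.6]
turn z -0.01  shift x -2.69 y 6.28 z 1.37 (x30mm)
```

```bash
python3 -m jog '[[0,0,0,-0.6,0.5,0,-1],[0,0,0,-0.6,0.6,0,-1],[0,0,0,-0.6,0.6,0,-1],[0,0,0,-0.6,0.6,0,-1],[0,0,0,-0.29,0.8,0,-1]]' |grep -E 'pos|force|open'
python3 -m jog '[[0,0,0,0,0.9,0,-1],[0,0,0,0,0.9,0,-1],[0,0,0,0,0.8,0,-1],[0,0,0,0,0.58,0,-1],[0,0,0,0,0,0,-1]]' |grep -E 'pos|force|open'
python3 - <<'E'
from h import *
go([.6389,.1683,.182],.044)
E
python3 -m jog '[[0,0,0,0,0,0.5,-1],[0,0,0,0,0,0.5,-1],[0,0,0,0,0,0.2,-1],[0,0,0,0,0,0,-1],[0,0,0,0,0,0,-1]]' |grep -E 'pos|force|open'
python3 -m jog '[[0,0,0,0,0,0.1,-1],[0,0,0,0,0,0,-1],[0,0,0,0,0,0,-1]]' |grep -E 'pos|force|open'
python3 -m jog '[[0,0,0,0,0,0.1,-1],[0,0,0,0,0,0,-1],[0,0,0,0,0,0,-1]]' |grep -E 'pos|force|open'
```

```text
tool_pos: [0.544, 0.163, 0.223]
contact_force: [-0.5, 0.3, -0.9]
opening: 0.0141
grip_force: 78.2
tool_pos: [0.6394, 0.1678, 0.2224]
contact_force: [-0.3, 0.2, -1.2]
opening: 0.0137
grip_force: 78.2
t 60.42 pos [0.6394 0.1678 0.2224] th 0.042 tilt [-0.0023 -0.0004] op 0.0137 grip 78.2 F [-0.3  0.2 -1.2]
turn z -0.02  shift x 0.02 y -0.01 z 1.35 (x30mm)
tool_pos: [0.6395, 0.1681, 0.1884]
contact_force: [-1.5, 0.5, -1.1]
opening: 0.0137
grip_force: 78.2
tool_pos: [0.6393, 0.168, 0.1849]
contact_force: [1.0, 0.0, -1.1]
opening: 0.0139
grip_force: 78.2
tool_pos: [0.6393, 0.168, 0.1818]
contact_force: [0.0, 0.3, -0.4]
opening: 0.014
grip_force: 78.5
```

```bash
python3 -m jog '[[0,0,0,0,0,0.05,-1],[0,0,0,0,0,0,-1],[0,0,0,0,0,0,-0.4],[0,0,0,0,0,0,-0.4],[0,0,0,0,0,0,-0.4]]' |grep -E 'pos|force|open'
python3 -m jog '[[0,0,0,0,0,-0.3,-0.4],[0,0,0,0,0,-0.4,-0.4],[0,0,0,0,0,-0.6,-0.4],[0,0,0,0,0,-1,-0.4],[0,0,0,0,0,-0.3,0]]' |grep -E 'pos|force|open'
python3 -m jog '[[0,0,0,0,-0.9,0,0],[0,0,0,0,-1,0,0],[0,0,0,0,-1,0,0],[0,0,0,0,-1,0,0],[0,0,0,0,-0.8,0,0]]' >/dev/null
python3 -m jog '[[0,0,0,0.6,-1,0,0],[0,0,0,0.6,0,0,0],[0,0,0,0,0,0,0]]' |grep -E 'pos|force|open'
python3 chk.py
python3 - <<'E'
from h import *
def rect(im,box):
    x0,x1,y0,y1=box; p=im[y0:y1,x0:x1].astype(int); m=((p.min(2)>150)).astype(np.uint8)
    n,l,s,c=cv2.connectedComponentsWithStats(cv2.morphologyEx(m,cv2.MORPH_CLOSE,np.ones((5,5),np.uint8)))
    for i in range(1,n):
        if s[i,4]>150:
            (cx,cy),wh,a=cv2.minAreaRect(np.argwhere(l==i)[:,::-1].astype(np.float32)); print(s[i,4],round(cx+x0,1),round(cy+y0,1),np.round(wh,1),round(a,1))
t0=np.load("top0.npy");t=np.load("top_now.npy")
for nm,q in (("A",[.4406,-.0572,.128]),("B",[.4474,.0848,.121]),("C",[.4498,.2228,.116]),("D",[.4515,.3721,.025])):
    x,y=proj("top",place(q,[0,0,.045]))[0].round().astype(int); print(nm,(x,y),q[2]); rect(t0,(x-20,x+20,y-20,y+20))
x,y=proj("top",[.4935,.3905,.045])[0].round().astype(int); print("D now",(x,y)); rect(t,(x-20,x+20,y-20,y+20))
E
```

```text
tool_pos: [0.639, 0.1679, 0.1796]
contact_force: [0.7, 0.7, 0.2]
opening: 0.0256
grip_force: 0.0
tool_pos: [0.6407, 0.1682, 0.2627]
contact_force: [-0.2, 0.5, -0.4]
opening: 0.042
grip_force: 0.0
tool_pos: [0.467, 0.1976, 0.2584]
contact_force: [-0.1, -0.4, 0.6]
opening: 0.0428
grip_force: 0.0
A [(104, [291.5, 210.4])] -> []
B [(97, [327.2, 183.2])] -> []
C [(82, [357.2, 158.4])] -> []
D [(74, [400.0, 137.6], array([0.4933, 0.3957]))]
hook 0 [351.6 231.3] [(148, [352.8, 230.8], array([ 0.6507, -0.0665]))]
hook 1 [377.2 203.6] [(131, [378.4, 203.2], array([0.646 , 0.0434]))]
hook 2 [400.2 178.8] [(125, [401.8, 177.5], array([0.6403, 0.1573]))]
hook 3 [420.8 156.6] []
A (np.int64(339), np.int64(219)) 0.128
346 339.7 219.6 [20.2 23.4] 80.0
B (np.int64(299), np.int64(218)) 0.121
371 299.6 218.6 [20.1 23.5] 81.3
C (np.int64(260), np.int64(218)) 0.116
343 260.4 218.8 [20.1 23.5] 80.5
D (np.int64(218), np.int64(218)) 0.025
324 218.5 219.0 [20. 23.] 90.0
D now (np.int64(213), np.int64(207))
163 210.5 212.0 [17. 10.] 0.0
```

Run:
```python
from h import *
t=np.load("top_now.npy")
np.set_printoptions(linewidth=250)
print(t[192:226,196:232].min(2).astype(int))
```

```text
[[94 94 93 ... 73 72 71]
 [93 92 93 ... 70 70 70]
 [93 93 94 ... 69 69 68]
 ...
 [98 99 99 ... 54 51 50]
 [99 99 99 ... 56 51 51]
 [99 99 99 ... 60 52 51]]
```

Run:
```python
from h import *
t0=np.load("top0.npy").astype(int);t=np.load("top_now.npy").astype(int)
def rect(p,x0,y0):
    w=p[y0:y0+44,x0:x0+44]; m=(w[...,0]-w[...,2]>-14).astype(np.uint8)
    n,l,s,c=cv2.connectedComponentsWithStats(m)
    for i in range(1,n):
        if s[i,4]>100:
            (cx,cy),wh,a=cv2.minAreaRect(np.argwhere(l==i)[:,::-1].astype(np.float32)); print(s[i,4],round(cx+x0,1),round(cy+y0,1),np.round(wh,1),round(a,1))
    return m
rect(t0,277,197); rect(t0,238,197); rect(t0,197,197);print("now")
m=rect(t,191,185); print('\n'.join(''.join('#' if v else '.' for v in r) for r in m))
```

```text
443 299.8 218.7 [20.1 22.1] 81.3
131 280.5 231.5 [17.  7.] 90.0
465 260.4 219.1 [20.1 24.5] 80.5
496 217.8 219.5 [20.3 27.4] 86.4
now
1070 217.0 206.5 [43. 34.] 90.0
############.......#########################
############.......#########################
###########........#########################
##########..........########################
#########...........########################
...####.............########################
....................########################
.....................#######################
.....................#######################
.....................#######################
.....................#######################
......................######################
.....................#######################
..............##############################
.............###############################
.............###############################
............################################
...........#################################
..........##################################
.........###################################
.........#########################
[... 345 characters left out ...]
######################...
............#############################...
............#############################...
............#############################...
............##############################..
...............###########################..
............................##############..
.............................#############..
.............................##############.
.............................##############.
..............................#############.
..............................#############.
..............................##############
..............................##############
...............................#############
...............................#############
```

```bash
python3 - <<'E'
from h import *
f=lambda z:least_squares(lambda X:proj("top",[X[0],X[1],z])[0]-[192,180],[.5,.4]).x
print("bottle",f(.13))
x=np.array([.4925,.3895,.02]); go(place(x,[0,-.018,.16])[0],.02)
E
python3 -m jog '[[0,0,0.27,0,0,0,0],[0,0,0,1,0.1,0.3,0],[0,0,0,1,0.1,0.3,0],[0,0,0,1,0.1,0.5,0],[0,0,0,1,0.1,0.5,0]]' |grep -E 'pos|force|open'
python3 - <<'E'
from h import *
x=np.array([.4925,.3895,.02]); go(place(x,[0,-.018,.09])[0],.02)
E
```

```text
bottle [0.5749462  0.44248033]
t 64.15 pos [0.4674 0.1967 0.2581] th 0.043 tilt [-0.0001 -0.0005] op 0.0422 grip 0.0 F [ 0.4 -0.3  0.3]
turn z 0.26  shift x 5.81 y 0.96 z 3.27 (x30mm)
tool_pos: [0.4773, 0.3175, 0.2097]
contact_force: [1.1, -0.3, 0.4]
opening: 0.0427
grip_force: 0.0
t 64.78 pos [0.4773 0.3175 0.2097] th 0.017 tilt [ 0.0001 -0.0002] op 0.0427 grip 0.0 F [ 1.1 -0.3  0.4]
turn z -0.04  shift x 1.79 y 0.55 z 3.99 (x30mm)
```

```bash
python3 -m jog '[[0,0,0,0.9,0.28,0.4,0.2],[0,0,0,0.89,0.27,0.6,0.2],[0,0,0,0,0,0.6,0.2],[0,0,0,0,0,0,0.2]]' |grep -E 'pos|force|open'
python3 -m jog '[[0,0,0,0,0,0.8,0.2],[0,0,0,0,0,0.8,0.2],[0,0,0,0,0,0.85,0.2],[0,0,0,0,0,0,0.2],[0,0,0,0,0,0,0.2]]' |grep -E 'pos|force|open'
python3 -m jog '[[0,0,0,0,0,0,-0.6],[0,0,0,0,0,0,-0.8],[0,0,0,0,0,0,-1],[0,0,0,0,0,0,-1],[0,0,0,0,0,0,-1]]' 80|grep -E 'pos|force|open'
python3 -m jog '[[0,0,0,0,0,-0.5,-1],[0,0,0,0,0,-1,-1],[0,0,0,0,0,-1,-1],[0,0,0,0,0,-1,-1],[0,0,0,0,0,-1,-1]]' |grep -E 'pos|force|open'
python3 - <<'E'
from blob import *
q=np.load("rack.npy"); print(place(q,[0,.3-.018,.22])); go(place(q,[0,.3-.018,.182])[0],.044)
cal(); print(proj("scene",[.4925,.3895,.26])); print(blobs(np.load("scene_now.npy"),(370,430,80,150)))
E
```

```text
tool_pos: [0.491, 0.3694, 0.1595]
contact_force: [0.1, -0.5, 0.0]
opening: 0.0509
grip_force: 0.0
tool_pos: [0.493, 0.3709, 0.0905]
contact_force: [-0.5, 0.5, -0.4]
opening: 0.0513
grip_force: 0.0
tool_pos: [0.4928, 0.3712, 0.0902]
contact_force: [-1.5, -1.6, 6.0]
opening: 0.0141
grip_force: 78.1
tool_pos: [0.4919, 0.3709, 0.2249]
contact_force: [0.5, 0.0, -0.6]
opening: 0.0139
grip_force: 77.9
[[0.63568711 0.24218748 0.22      ]]
t 67.15 pos [0.4919 0.3709 0.2249] th 0.019 tilt [-0.0001  0.    ] op 0.0139 grip 77.9 F [ 0.5  0.  -0.6]
turn z -0.29  shift x -4.50 y 4.60 z 1.43 (x30mm)
[[404.61606307 101.929142  ]]
[(485, [405.1, 89.4], [18, 0, 37, 27])]
```

```bash
python3 -m jog '[[0,0,-0.29,0,0,0,-1],[0,0,0,-0.9,0,0,-1],[0,0,0,-0.9,0,0,-1],[0,0,0,-0.9,0,0,-1],[0,0,0,-0.9,0,0,-1]]' |grep -E 'pos|force|open'
python3 -m jog '[[0,0,0,-0.9,0,0,-1],[0,0,0,0,0.7,0,-1],[0,0,0,0,0.9,0,-1],[0,0,0,0,0.9,0,-1],[0,0,0,0,0,0,-1]]' |grep -E 'pos|force|open'
python3 - <<'E'
from h import *
go([.6357,.2415,.182],.044)
E
```

```text
tool_pos: [0.4957, 0.2618, 0.2209]
contact_force: [0.8, -0.4, -0.3]
opening: 0.0133
grip_force: 78.0
tool_pos: [0.5729, 0.2388, 0.2206]
contact_force: [-1.0, -0.4, -1.3]
opening: 0.0135
grip_force: 78.1
t 68.50 pos [0.5729 0.2388 0.2206] th 0.044 tilt [-0.0044 -0.0013] op 0.0135 grip 78.1 F [-1.  -0.4 -1.3]
turn z -0.00  shift x -0.00 y 2.10 z 1.29 (x30mm)
```

```bash
python3 -m jog '[[0,0,0,0,0.7,0,-1],[0,0,0,0,0.8,0,-1],[0,0,0,0,0.55,0,-1],[0,0,0,0,0,0,-1],[0,0,0,0,0,0,-1]]' |grep -E 'pos|force|open'
python3 -m jog '[[0,0,0,0,0,0.5,-1],[0,0,0,0,0,0.5,-1],[0,0,0,0,0,0.1,-1],[0,0,0,0,0,0,-1],[0,0,0,0,0,0,-1]]' |grep -E 'pos|force|open'
python3 -m jog '[[0,0,0,0,0,0.1,-1],[0,0,0,0,0,0,-1],[0,0,0,0,0,0,-1]]' |grep -E 'pos|force|open'
python3 -m jog '[[0,0,0,0,0,0.1,-1],[0,0,0,0,0,0,-1],[0,0,0,0,0,0,-1]]' |grep -E 'pos|force|open'
python3 - <<'E'
from h import *
go([.6357,.2415,.182],.044)
E
```

```text
tool_pos: [0.6331, 0.2421, 0.2227]
contact_force: [-0.5, -0.3, -1.7]
opening: 0.0139
grip_force: 78.2
tool_pos: [0.6348, 0.2422, 0.1914]
contact_force: [-0.8, -0.4, -0.6]
opening: 0.0135
grip_force: 78.1
tool_pos: [0.6345, 0.2421, 0.1878]
contact_force: [-0.5, 0.5, -0.4]
opening: 0.013
grip_force: 78.1
tool_pos: [0.6344, 0.242, 0.1847]
contact_force: [0.5, 0.9, -0.5]
opening: 0.0139
grip_force: 78.1
t 70.50 pos [0.6344 0.242  0.1847] th 0.044 tilt [-0.0001 -0.0001] op 0.0139 grip 78.1 F [ 0.5  0.9 -0.5]
turn z -0.00  shift x -0.02 y 0.04 z 0.09 (x30mm)
```

```bash
python3 -m jog '[[0,0,0,0,0,0.1,-1],[0,0,0,0,0,0,-1],[0,0,0,0,0,0,-1]]' |grep -E 'pos|force|open'
python3 -m jog '[[0,0,0,0,0,0,-0.4],[0,0,0,0,0,0,-0.4],[0,0,0,0,0,0,-0.4],[0,0,0,0,0,0,-0.4]]' |grep -E 'pos|force|open'
python3 -m jog '[[0,0,0,0,0,-0.3,-0.4],[0,0,0,0,0,-0.4,-0.4],[0,0,0,0,0,-0.6,-0.4],[0,0,0,0,0,-1,-0.4],[0,0,0,0,0,-0.3,0]]' |grep -E 'pos|force|open'
python3 -m jog '[[0,0,0,0,-0.9,0,0],[0,0,0,0,-1,0,0],[0,0,0,0,-1,0,0],[0,0,0,0,-1,0,0],[0,0,0,0,-1,0,0]]' >/dev/null
python3 -m jog '[[0,0,0,0.8,-1,0,0],[0,0,0,1,-1,0,0],[0,0,0,1,0,0,0],[0,0,0,1,0,0,0],[0,0,0,1,0,0,0]]' |grep -E 'pos|force|open'
python3 -m jog '[[0,0,0,1,0,0,0],[0,0,0,1,0,0,0],[0,0,0,0,0,0,0],[0,0,0,0,0,0,0]]' |grep -E 'pos|force|open'
python3 chk.py
python3 - <<'E'
from h import *
a=np.load("scene0.npy").astype(float);b=np.load("scene_now.npy").astype(float)
for k,p in dict(ptr=[.5692,-.1873,.026],grip=[.5724,-.2531,.08],rider=[.511,-.17,.04],reel=[.54,-.11,.03]).items():
    x,y=proj("scene",p)[0].round().astype(int); w=(slice(y-8,y+8),slice(x-8,x+8)); print(k,abs(a[w]-b[w]).mean().round(1))
E
```

```text
tool_pos: [0.6346, 0.2421, 0.1818]
contact_force: [1.5, -0.7, -0.5]
opening: 0.0133
grip_force: 78.2
tool_pos: [0.6345, 0.2421, 0.1818]
contact_force: [-0.2, 0.3, -0.4]
opening: 0.0258
grip_force: 0.0
tool_pos: [0.6358, 0.2424, 0.2642]
contact_force: [-0.4, -1.3, 0.3]
opening: 0.0422
grip_force: 0.0
tool_pos: [0.421, 0.3778, 0.2598]
contact_force: [-0.2, 0.3, -0.4]
opening: 0.0429
grip_force: 0.0
tool_pos: [0.4186, 0.4363, 0.2596]
contact_force: [0.3, 0.9, 0.9]
opening: 0.0428
grip_force: 0.0
A [(104, [291.5, 210.4])] -> []
B [(97, [327.2, 183.2])] -> []
C [(82, [357.2, 158.4])] -> []
D [(19, [417.7, 157.1], array([0.5863, 0.3508]))]
hook 0 [351.6 231.3] [(146, [352.8, 230.8], array([ 0.6507, -0.0665]))]
hook 1 [377.2 203.6] [(135, [378.5, 202.9], array([0.6456, 0.0444]))]
hook 2 [400.2 178.8] [(125, [401.7, 177.7], array([0.6405, 0.1565]))]
hook 3 [420.8 156.6] [(106, [422.3, 155.6], array([0.636 , 0.2664]))]
ptr 1.2
grip 2.7
rider 1.9
reel 1.9
```

```bash
python3 -m jog '[[0,0,0,0,0,0,0],[0,0,0,0,0,0,0],[0,0,0,0,0,0,0],[0,0,0,0,0,0,0],[0,0,0,0,0,0,0]]' |grep -E '^t:|pos|force'
python3 chk.py | tail -4
python3 -c "
from station import finish_job
print(finish_job())"
```

```text
t: 74.47
tool_pos: [0.4187, 0.4367, 0.2598]
contact_force: [0.1, -0.2, 0.1]
grip_force: 0.0
hook 0 [351.6 231.3] [(147, [352.8, 230.9], array([ 0.6509, -0.0667]))]
hook 1 [377.2 203.6] [(134, [378.6, 202.8], array([0.6456, 0.0448]))]
hook 2 [400.2 178.8] [(123, [401.7, 177.7], array([0.6405, 0.1565]))]
hook 3 [420.8 156.6] [(106, [422.2, 155.7], array([0.636 , 0.2658]))]
the job is handed in; nothing more can be done
None
```

The job is handed in at about 74 s of robot time, with no verdict returned: the lock is in the tray, the slide is home and all four baskets hang one to a hook; the proof-load was held at about 54 mm and then 57 mm, over 3 s each, against a rider I measured at about 55 mm, but the gripper hid the pointer, so I could not check by eye that it was level.

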